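# Pack a repair kit onto its tray

## Task

Pack the repair kit on the shallow grey tray: first stand the transformer in the tray at the end with the pull tab, then the finned heat sink beside it at the other end, both flat on the tray floor. Then lay the flat grey case squarely and lengthwise across the tops of those two, centred over the tray, and finally set the small dial meter upright, dial up, on the middle of the case. Leave the tub of screws, the reel of solder and the glass jar where they stand.

Things in the scene. Friction and masses are not known exactly. Their poses are not given: they have to be found in the camera images.
- tray_in (a point): Centre of the inner floor (4 mm above the table) of the kit tray: a level, shallow open box of plain grey plastic, fixed to the bench. Inside 70 mm (its x) by 136 mm (its y); walls 4 mm thick, rims 10 mm above the inner floor. A flat pull tab, 30 mm wide and 6 mm thick with a black dot, sticks out 22 mm from its +y end. Its y axis lies within 0.35 rad of world y.
- transformer_center (a point): Middle (half-way up) of the loose transformer, 56 (x) by 48 (y) by 48 mm tall, 0.45 kg: dark steel core 56 x 30 x 48 mm, copper winding (36 mm in x) bulging from its +y and -y faces. Grasp it across its 56 mm, on the flat core ends, with the fingertips more than 14 mm above its underside, else they strike the tray's rim when it is set in. z is up, yaw within 0.35 rad of 0.
- heatsink_center (a point): Middle (half-way up) of the loose aluminium heat sink, 56 (x) by 74 (y) by 48 mm tall, 0.3 kg: base plate and six upright fins along y. Grasp it across its 56 mm, on the outer fins, fingertips more than 14 mm above its underside. Its 74 mm goes along the tray's y; with the transformer's 48 mm this leaves 14 mm of length, to share among three gaps. z is up, yaw within 0.35 rad of 0.
- casebox_center (a point): Middle (half-way up) of the flat grey closed case with four lid screws, loose, 56 (x) by 116 (y) by 26 mm tall, 0.25 kg. Grasp it across its 56 mm. It goes on top of transformer and heat sink (tops level, 48 mm above the tray's inner floor), its y along the tray's y. z is up, yaw within 0.35 rad of 0.
- meter_center (a point): Middle (half-way up) of the small square black panel meter, loose, 50 x 50 x 34 mm tall, 0.12 kg, a round white dial on its top face. Grasp it across either pair of sides. It goes on the middle of the case's top. z is up, dial upward, yaw within 0.35 rad of 0.
- tub: Bystander: round white plastic tub of screws, 70 mm across the rim, 36 mm tall. Origin at the centre of its underside. To be left alone.
- reel: Bystander: small reel of solder standing on its flange, 40 mm across, 30 mm tall. Origin at the centre of its underside. To be left alone.
- jar: Bystander: small amber glass jar with a white cap, 30 mm across, 34 mm tall. Origin at the centre of its underside. To be left alone.
There are look-alikes about, which are no part of the job. What is shaped like the part that bears heatsink_center but yellow is not meant.

How it is judged (in metres and radians):
On the way, in this order (a step that is already met when the one before it is completed fails the run):
1. the transformer stands in the tray at the tab end, let go (x of transformer_center in the frame of tray_in between -0.013 and 0.013 m and y of transformer_center in the frame of tray_in between 0.022 and 0.05 m and z of transformer_center in the frame of tray_in between 0.019 and 0.028 m and angle between transformer_center's own z axis and vertical below 0.1 rad and contact force between the fingers and transformer below 0.1 N), for 0.2 s.
2. the heat sink stands beside it at the other end, let go (x of transformer_center in the frame of tray_in between -0.013 and 0.013 m and y of transformer_center in the frame of tray_in between 0.022 and 0.05 m and z of transformer_center in the frame of tray_in between 0.019 and 0.028 m and angle between each of transformer_center, heatsink_center's own z axis and vertical below 0.1 rad and x of heatsink_center in the frame of tray_in between -0.013 and 0.013 m and y of heatsink_center in the frame of tray_in between -0.04 and -0.01 m and z of heatsink_center in the frame of tray_in between 0.019 and 0.028 m and contact force between the fingers and heatsink below 0.1 N), for 0.2 s.
3. the case lies lengthwise across both, let go (x of transformer_center in the frame of tray_in between -0.013 and 0.013 m and y of transformer_center in the frame of tray_in between 0.022 and 0.05 m and z of transformer_center in the frame of tray_in between 0.019 and 0.028 m and angle between each of transformer_center, heatsink_center, casebox_center's own z axis and vertical below 0.1 rad and x of heatsink_center in the frame of tray_in between -0.013 and 0.013 m and y of heatsink_center in the frame of tray_in between -0.04 and -0.01 m and z of heatsink_center in the frame of tray_in between 0.019 and 0.028 m and x of casebox_center in the frame of tray_in between -0.015 and 0.015 m and y of casebox_center in the frame of tray_in between -0.015 and 0.015 m and z of casebox_center in the frame of tray_in between 0.056 and 0.065 m and angle between the x axis of casebox_center and the x axis of tray_in, either way round below 0.2 rad and contact force between the fingers and casebox below 0.1 N), for 0.2 s.
4. the meter stands on the middle of the case, let go (x of transformer_center in the frame of tray_in between -0.013 and 0.013 m and y of transformer_center in the frame of tray_in between 0.022 and 0.05 m and z of transformer_center in the frame of tray_in between 0.019 and 0.028 m and angle between each of transformer_center, heatsink_center, casebox_center, meter_center's own z axis and vertical below 0.1 rad and x of heatsink_center in the frame of tray_in between -0.013 and 0.013 m and y of heatsink_center in the frame of tray_in between -0.04 and -0.01 m and z of heatsink_center in the frame of tray_in between 0.019 and 0.028 m and x of casebox_center in the frame of tray_in between -0.015 and 0.015 m and y of casebox_center in the frame of tray_in between -0.015 and 0.015 m and z of casebox_center in the frame of tray_in between 0.056 and 0.065 m and angle between the x axis of casebox_center and the x axis of tray_in, either way round below 0.2 rad and horizontal distance between meter_center and casebox_center below 0.015 m and z of meter_center in the frame of casebox_center between 0.026 and 0.034 m and contact force between the fingers and meter below 0.1 N), for 0.2 s.
At the end, for the whole second after the job is handed in: Transformer (tab end) and heat sink (other end) flat on the tray floor, upright; case flat on both, lengthwise within 0.2 rad, within 15 mm of the tray centre along each tray axis; meter dial up on the case within 15 mm of its middle; all released, at rest (x of transformer_center in the frame of tray_in between -0.013 and 0.013 m and y of transformer_center in the frame of tray_in between 0.022 and 0.05 m and z of transformer_center in the frame of tray_in between 0.019 and 0.028 m and angle between each of transformer_center, heatsink_center, casebox_center, meter_center's own z axis and vertical below 0.1 rad and x of heatsink_center in the frame of tray_in between -0.013 and 0.013 m and y of heatsink_center in the frame of tray_in between -0.04 and -0.01 m and z of heatsink_center in the frame of tray_in between 0.019 and 0.028 m and x of casebox_center in the frame of tray_in between -0.015 and 0.015 m and y of casebox_center in the frame of tray_in between -0.015 and 0.015 m and z of casebox_center in the frame of tray_in between 0.056 and 0.065 m and angle between the x axis of casebox_center and the x axis of tray_in, either way round below 0.2 rad and horizontal distance between meter_center and casebox_center below 0.015 m and z of meter_center in the frame of casebox_center between 0.026 and 0.034 m and linear speed of each of transformer, heatsink, casebox, meter below 0.02 m/s); the robot touches nothing.
It fails at once if the tub of screws is shifted by more than 20 mm (distance of tub from where it was at the start of the episode above 0.02 m).
It fails at once if the reel of solder is shifted by more than 20 mm (distance of reel from where it was at the start of the episode above 0.02 m).
It fails at once if the glass jar is shifted by more than 20 mm (distance of jar from where it was at the start of the episode above 0.02 m).
It also fails if it takes over 112 s, if anything falls off the work surface, if the arm or the gripper's body presses on something with over 40 N, if the wrist force passes 120 N, or if a joint passes its speed limit or range.

## Robot

A 6-joint arm with a two-finger parallel gripper is mounted at the origin on the work surface. World frame = base frame: x ahead of the robot, y to its left, z up, the work surface at z = 0. Lengths are in m, angles in degrees, forces in N, time in s.
With the tool pointing down it reaches from about 0.4 to 0.825 m from the base axis. Payload 7 kg.
Tool frame: the origin (TCP) lies at the very end of the fingers, on their centre line; the grasp point (between the pads) lies 19 mm behind it (ctrl.tcp_to_grasp is the distance from the TCP to the grasp point, in m); z points along the fingers, y is the direction in which the jaws open and shut (so a half turn about z gives the same grasp; the last joint's range is limited). The gripper opens to 88 mm and grips with 3 to 60 N. Pads are 19 mm wide; open, the fingers measure 130 mm over their backs; the gripper's body (78 mm by 193 mm) begins 47 mm behind the grasp point.
Start: joints at [-53.623, 20.546, 0.682, 0, -70.136, -16.507], TCP at [0.229, -0.635, 0.227] pointing down, gripper open.
Joint ranges: [-176.03, 176.03], [-82.01, 121.73], [-58.28, 71.71], [-173.87, 95.51], [-174.79, -0.11], [-173.66, 173.66]. Speed limits (degrees/s): [136.94, 136.94, 172.46, 180, 180, 180].

## Interface

Orientations are given as [roll, pitch, yaw] about the fixed x, y, z axes, in that order (R = Rz(yaw) Ry(pitch) Rx(roll)).
In Python, from plant import ctrl gives the robot as it stands.
- The arm moves only by the tool jog_arm, never from a script. Its argument "commands" is a list of rows, each an object of numbers: "x", "y", "z": the shift along the tool's x, y, z in cm; "roll": the turn about the tool's z in rad. In form: [{"x": .., "y": .., "z": .., "roll": ..}, ...]. A call has 1 to 12 rows; each row shifts and turns the commanded pose from where the row before left it, along the tool's axes as they then stand; what a row does not reach is not made up. A row lasts 1/10 s, in which the tool goes at most 50 mm and 8.59 degrees, less where a joint would pass 70% of its speed; a pose out of reach is approached as far as the arm can. A call is refused whole if a number of a shift passes 5 or a number of a turn 0.15, either way. A call with a gripper value outside its range is refused whole. "gripper" is the finger opening in cm, from 0 to 8.76, set as the call begins (left out, the last holds). The fingers move at their own pace and stop on an object; the grip force is fixed at half the most. Time passes only in rows, so rows that do not move let the fingers close. It gives the time, the measured TCP pose, the force and the opening at its end, in the units of the state.
- ctrl.get_obs(): the state, without advancing time (a new reading comes with each control period).
- ctrl.snapshot(name): name is "side" or "top" or "wrist"; returns a dict with "image" (400x640x3 uint8, red, green, blue), "mtx" (3x3 intrinsics, pixels), "position" and "orientation" of the camera in the world; the wrist camera has in their place "hand_eye" (4x4, takes a point from camera to tool coordinates, whose origin is the TCP and whose axes are the flange's). Camera axes: x right, y up, looking along -z (the intrinsics and any distortion apply to the point x, -y, -z); pixel columns grow to the right and rows downward; lengths in m; the calibration is good to about 2 mm. A picture is of the moment at which its call begins: read the wrist's pose just before it. There is no depth.
- ctrl.close_job(): hands the job in, once; it reports no verdict.
Trained networks look in the newest picture that a camera, given by its name, has taken for a name from the list of things; names that differ only in an ending like _2 or _b are one class to them, and where a whole thing is asked for, a point or a joint stands for the part that bears it (a point fixed in the world has none). Each returns a list of dicts, best first, with "confidence" (0 to 1); they miss things now and then, are a little off and sometimes report something else, mostly with a low value. They report only what shows in the picture. A call takes as long as a camera call. They do not tell look-alikes from the thing itself.
- ctrl.search_frame(camera, query): "position" ([column, row] as shares, 0 to 1, of the picture: columns of its width, rows of its height, amid what is visible of it).
- ctrl.regions_of(camera, query): "mask" (400x640 bool, what is visible of it) and "position" ([column, row] as shares, 0 to 1, of the picture: columns of its width, rows of its height, amid what is visible of it).
The state is a dict: "clock": time; "joint_pos": joint angles; "qvel": joint speeds; "tau": joint torques, N m; "tool_pos": TCP position; "orientation": TCP orientation; "force": force on the tool from outside, world axes, zero at the start; "moment": the same for the moment, N m; "opening": finger opening in m.
Only numpy, scipy, OpenCV 4.12 (cv2) and the standard library are available. Lean on these libraries where they do the work, as an engineer would, in place of code of your own. Each camera call takes 0.05 s, during which the arm holds its last target.

## Working session

There is one attempt and no reset: what is moved stays moved. The work goes in short steps, Python scripts to look and compute and a tool call to move; the robot and the scene stay as the last step left them, time stands still between calls to the robot, and variables do not carry over. Pictures are saved under pics/ and viewed, and the job is handed in when it is done.

Besides the shell and the picture viewer there is one more tool, called after "Request:" as name([rows], argument=value, ...), one row to a line, values as JSON. jog_arm: Moves the arm, as the interface text tells. Its arguments: {"type":"object","properties":{"commands":{"type":"array"},"gripper":{"type":"number"}},"required":["commands"]}

```bash
mkdir -p pics; ls; python3 - <<'E'
from plant import ctrl
import cv2
o=ctrl.get_obs();print(o)
for c in("side","top","wrist"):
    s=ctrl.snapshot(c);cv2.imwrite(f"pics/{c}0.png",s["image"][:,:,::-1])
    print(c,{k:v for k,v in s.items() if k!="image"})
E
```

```text
pics
{'clock': 0.0, 'joint_pos': array([-5.36218188e+01,  2.05910553e+01,  6.35746757e-01, -2.02246401e-02,
       -7.01347970e+01, -1.65042314e+01]), 'qvel': array([-0.00403492,  0.03341842,  0.06155755,  0.0394231 ,  0.05764361,
       -0.02407184]), 'tau': array([ 8.41993005e-04, -5.82717955e+01,  2.93066114e+01,  6.99734107e+00,
        6.89045613e-03, -2.41413736e-04]), 'tool_pos': array([ 0.22926112, -0.63437752,  0.22564162]), 'orientation': array([ 1.79908205e+02, -7.37094985e-03, -1.60132932e+02]), 'force': array([-0.12716586,  0.39929732,  0.69636815]), 'moment': array([-0.06121609, -0.02660576,  0.04111363]), 'opening': 0.08739882034645777}
side {'mtx': array([[366.89475189,   0.        , 322.97521628],
       [  0.        , 366.89475189, 197.51866145],
       [  0.        ,   0.        ,   1.        ]]), 'position': array([ 0.49321313, -0.44283288,  0.54448769]), 'orientation': array([42.24301011,  0.71911546, -6.3250484 ])}
top {'mtx': array([[491.34675998,   0.        , 317.8917612 ],
       [  0.        , 491.34675998, 196.45767718],
       [  0.        ,   0.        ,   1.        ]]), 'position': array([0.31952967, 0.00569439, 1.10234893]), 'orientation': array([ 1.26906608e+01,  4.53017224e-02, -9.12745274e+01])}
wrist {'mtx': array([[295.59212483,   0.        , 326.4624146 ],
       [  0.        , 295.59212483, 203.26274222],
       [  0.        ,   0.        ,   1.        ]]), 'hand_eye': array([[ 4.05725732e-04,  9.51609245e-01,  3.07310396e-01,
         8.33588684e-02],
       [ 9.99999896e-01, -3.22160519e-04, -3.22653455e-04,
        -1.39691004e-03],
       [-2.08036735e-04,  3.07310495e-01, -9.51609277e-01,
        -1.57050264e-01],
       [ 0.00000000e+00,  0.00000000e+00,  0.00000000e+00,
         1.00000000e+00]])}
```

View pics/top0.png

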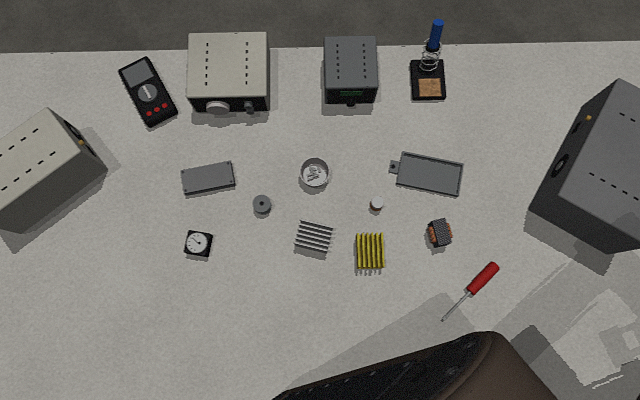

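View pics/side0.png

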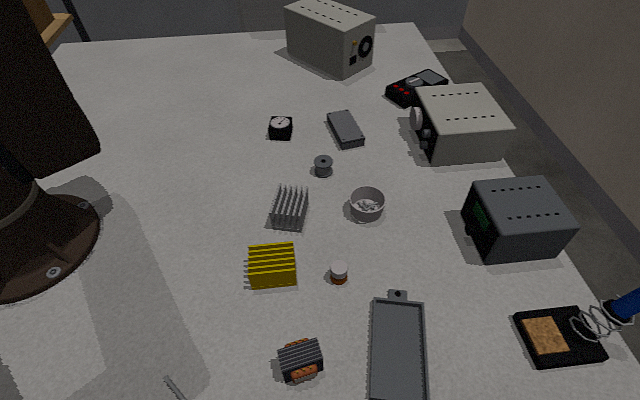

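View pics/wrist0.png

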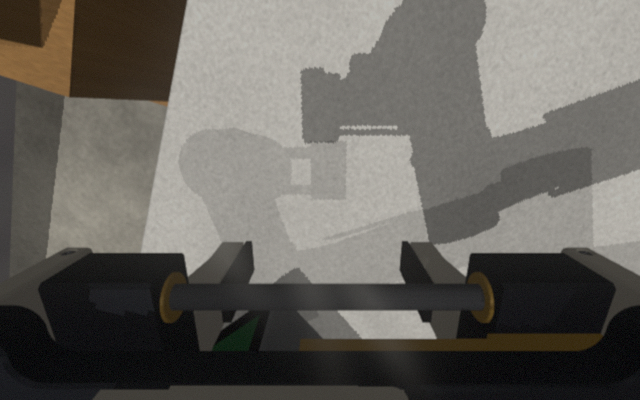

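```bash
cat > h.py <<'E'
from plant import ctrl
import cv2, numpy as np
from scipy.spatial.transform import Rotation as R
from scipy.optimize import minimize
def E(o): return R.from_euler('xyz',o,degrees=True).as_matrix()
def cam(name,s,obs=None):
    if 'hand_eye' in s:
        T=np.eye(4);T[:3,:3]=E(obs['orientation']);T[:3,3]=obs['tool_pos']
        return T@s['hand_eye'],s['mtx']
    T=np.eye(4);T[:3,:3]=E(s['orientation']);T[:3,3]=s['position'];return T,s['mtx']
def proj(C,P):
    T,K=C;q=(np.atleast_2d(P)-T[:3,3])@T[:3,:3];q=q*[1,-1,-1]
    p=q@K.T;return p[:,:2]/p[:,2:]
def ray(C,uv,z):
    T,K=C;d=np.linalg.inv(K)@[uv[0],uv[1],1];d=T[:3,:3]@(d*[1,-1,-1]);return T[:3,3]+d*(z-T[2,3])/d[2]
def snap(name,fn=None):
    o=ctrl.get_obs();s=ctrl.snapshot(name);C=cam(name,s,o)
    if fn: cv2.imwrite(fn,s['image'][:,:,::-1])
    return s['image'],C
def box(x,y,yaw,d,z0):
    c,s=np.cos(yaw),np.sin(yaw);P=[]
    for a in(-.5,.5):
        for b in(-.5,.5):
            for e in(0,1):
                P.append([x+c*a*d[0]-s*b*d[1],y+s*a*d[0]+c*b*d[1],z0+e*d[2]])
    return np.array(P)
def hull(C,P):
    return cv2.convexHull(proj(C,P).astype(np.float32))
def rast(h,S=4):
    m=np.zeros((400*S,640*S),np.uint8);cv2.fillConvexPoly(m,np.round((h.reshape(-1,2)+.5)*S-.5).astype(np.int32),1);return m
def fit(views,d,z0,x0,S=4):
    """views: list (C,mask). hull both; IoU"""
    ms=[]
    for C,m in views:
        c,_=cv2.findContours(m.astype(np.uint8),cv2.RETR_EXTERNAL,cv2.CHAIN_APPROX_NONE)
        M=cv2.resize(m.astype(np.uint8),None,fx=S,fy=S,interpolation=cv2.INTER_NEAREST);ms.append((C,M))
    def f(v):
        P=box(v[0],v[1],v[2]/10,d,z0);r=0
        for C,M in ms:
            h=rast(hull(C,P),S);r-=(h&M).sum()/max(1,(h|M).sum())
        return r
    best=None
    for y0 in(-.25,0,.25):
        b=minimize(f,[x0[0],x0[1],y0*10],method='Nelder-Mead',options=dict(initial_simplex=np.array([[x0[0],x0[1],y0*10],[x0[0]+.01,x0[1],y0*10],[x0[0],x0[1]+.01,y0*10],[x0[0],x0[1],y0*10+1.5]]),xatol=1e-4,fatol=1e-4))
        if best is None or b.fun<best.fun: best=b
    return best.x*[1,1,.1],-best.fun/len(ms)
D=dict(transformer_center=(.056,.048,.048),heatsink_center=(.056,.074,.048),casebox_center=(.056,.116,.026),meter_center=(.05,.05,.034),tray_in=(.078,.144,.014))
E
python3 - <<'E'
from h import *
V={}
for c in('top','side'): V[c]=snap(c)
for q in list(D)+['tub','reel','jar']:
    for c in('top','side'):
        im,C=V[c]
        r=ctrl.regions_of(c,q)
        for a in r[:3]:
            m=a['mask'];ys,xs=np.nonzero(m)
            p=np.array(a['position'])*[640,400]
            h=D.get(q,(0,0,.03))[2]/2
            print(q,c,round(a['confidence'],2),p.round(),m.sum(),im[m].mean(0).round(), ray(C,p,h).round(3),end=' ')
            if q in D: print(fit([(C,m)],D[q],0,ray(C,p,h)))
            else: print()
print(ctrl.get_obs()['clock'])
E
```

```text
transformer_center top 0.85 [440. 234.] 593 [70. 61. 58.] [ 0.471 -0.268  0.024] (array([ 0.47392715, -0.26408198,  0.25663252]), np.float64(0.7834028356964137))
transformer_center side 0.65 [299. 357.] 1648 [59. 50. 47.] [ 0.474 -0.263  0.024] (array([ 0.4740546 , -0.26319799,  0.15985034]), np.float64(0.7878386912459027))
heatsink_center top 0.87 [372. 253.] 943 [109.  98.  37.] [ 0.432 -0.115  0.024] (array([ 0.43629255, -0.10792691, -0.36720256]), np.float64(0.7137550529880914))
heatsink_center top 0.73 [374. 206.] 168 [134. 131. 127.] [ 0.538 -0.125  0.024] (array([ 0.5238211 , -0.12931123,  1.0620961 ]), np.float64(0.1744661517492049))
heatsink_center side 0.71 [287. 209.] 1393 [73. 72. 72.] [0.469 0.007 0.024] (array([ 0.47272265,  0.01041334, -0.22369399]), np.float64(0.8800523062291964))
heatsink_center side 0.59 [272. 267.] 2067 [90. 76.  2.] [ 0.438 -0.114  0.024] (array([ 0.43885704, -0.10826541, -0.32068946]), np.float64(0.7680416415997489))
casebox_center top 0.85 [208. 179.] 1378 [89. 89. 89.] [0.612 0.252 0.013] (array([0.61401726, 0.2528979 , 0.17110452]), np.float64
[... 713 characters left out ...]
61777218, 0.26092283, 0.06022377]), np.float64(0.6336363636363637))
tray_in side 0.79 [397. 350.] 5783 [71. 73. 75.] [ 0.613 -0.263  0.007] (array([ 0.61521255, -0.2591524 , -0.23170535]), np.float64(0.954362501863407))
tub top 0.72 [314. 169.] 686 [119. 117. 116.] [0.63  0.008 0.015] 
tub side 0.92 [365. 201.] 1086 [82. 78. 78.] [0.619 0.018 0.015] 
reel top 0.82 [265. 207.] 311 [87. 88. 88.] [0.542 0.122 0.015] 
reel top 0.16 [377. 202.] 161 [135. 132. 128.] [ 0.548 -0.133  0.015] 
reel side 0.91 [320. 164.] 385 [59. 60. 61.] [0.544 0.131 0.015] 
jar top 0.74 [377. 204.] 131 [139. 137. 134.] [ 0.545 -0.133  0.015] 
jar side 0.67 [338. 274.] 381 [100.  90.  85.] [ 0.545 -0.135  0.015] 
1.05
```

```bash
cat >> h.py <<'E'
def go(x,y,z,yaw):
    """tool-frame delta (cm) and roll (rad) from current measured pose; translation first"""
    o=ctrl.get_obs();Rm=E(o['orientation']);d=Rm.T@(np.array([x,y,z])-o['tool_pos'])*100
    Rt=E([180,0,np.degrees(yaw)]);r=R.from_matrix(Rm.T@Rt).as_rotvec()
    print('clock',o['clock'],'pos',o['tool_pos'].round(4),'ori',o['orientation'].round(2),'d cm',d.round(2),'rot',r.round(3),'norm',np.linalg.norm(d).round(1))
E
python3 - <<'E'
from h import *
go(.474,-.264,.22,-np.pi/2+.2)
E
```

```text
clock 1.05 pos [ 0.2294 -0.6348  0.2266] ori [ 180.      0.   -160.13] d cm [-35.61  26.56   0.66] rot [ 0.     0.    -1.424] norm 44.4
```

Request:
jog_arm([
  {"x":-3,"y":2.2},
  {"x":-3,"y":2.2},
  {"x":-3,"y":2.2},
  {"x":-3,"y":2.2},
  {"x":-3,"y":2.2},
  {"x":-3,"y":2.2},
  {"x":-3,"y":2.2},
  {"x":-3,"y":2.2},
  {"x":-3,"y":2.2},
  {"x":-3,"y":2.2},
  {"x":-3,"y":2.2},
  {"x":-2.6,"y":2.4},
], gripper=8.76)

```text
validation failed for argument at $.co...
```

Request:
jog_arm([
  {"roll":-0.14},
  {"roll":-0.14},
  {"roll":-0.14},
  {"roll":-0.14},
  {"roll":-0.14},
  {"roll":-0.14},
  {"roll":-0.14},
  {"roll":-0.14},
  {"roll":-0.14},
  {"roll":-0.14},
  {},
  {},
])

```text
validation failed for argument at $.co...
```

```bash
python3 - <<'E'
from h import *
im,C=snap('wrist','pics/w1.png')
im2,C2=snap('top','pics/t1.png')
go(.474,-.264,.22,-np.pi/2+.2)
for q in('transformer_center','tray_in'):
  for a in ctrl.regions_of('wrist',q)[:2]:
    p=np.array(a['position'])*[640,400];print(q,a['confidence'],p,a['mask'].sum(),ray(C,p,D[q][2]/2),fit([(C,a['mask'])],D[q],0,ray(C,p,D[q][2]/2)))
    
E
```

```text
clock 1.15 pos [ 0.2294 -0.6348  0.2265] ori [ 180.      0.   -160.13] d cm [-35.6   26.56   0.66] rot [ 0.     0.    -1.424] norm 44.4
```

View pics/w1.png

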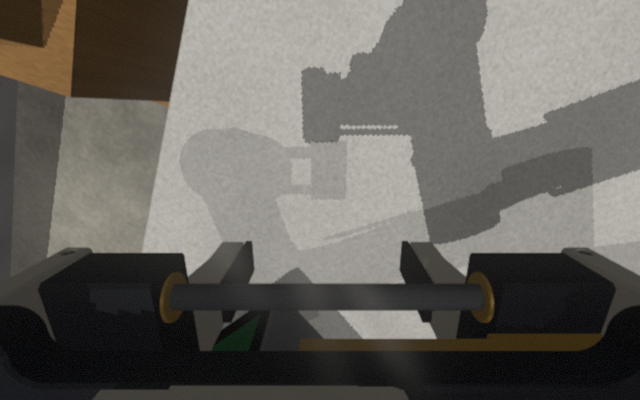

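Each row needs all four numbers.

Request:
jog_arm([
  {"x":-3,"y":2.2,"z":0,"roll":0},
  {"x":-3,"y":2.2,"z":0,"roll":0},
  {"x":-3,"y":2.2,"z":0,"roll":0},
  {"x":-3,"y":2.2,"z":0,"roll":0},
  {"x":-3,"y":2.2,"z":0,"roll":0},
  {"x":-3,"y":2.2,"z":0,"roll":0},
  {"x":-3,"y":2.2,"z":0,"roll":0},
  {"x":-3,"y":2.2,"z":0,"roll":0},
  {"x":-3,"y":2.2,"z":0,"roll":0},
  {"x":-3,"y":2.2,"z":0,"roll":0},
  {"x":-3,"y":2.2,"z":0,"roll":0},
  {"x":-2.6,"y":2.4,"z":0,"roll":0},
], gripper=8.76)

```text
clock: 2.45
tool_pos: [0.4748, -0.2623, 0.2268]
orientation: [-180.0, 0.0, -160.1]
force: [0.7, -0.4, 0.7]
opening: 0.0875
```

Request:
jog_arm([
  {"x":0,"y":0,"z":0,"roll":-0.14},
  {"x":0,"y":0,"z":0,"roll":-0.14},
  {"x":0,"y":0,"z":0,"roll":-0.14},
  {"x":0,"y":0,"z":0,"roll":-0.14},
  {"x":0,"y":0,"z":0,"roll":-0.14},
  {"x":0,"y":0,"z":0,"roll":-0.14},
  {"x":0,"y":0,"z":0,"roll":-0.14},
  {"x":0,"y":0,"z":0,"roll":-0.14},
  {"x":0,"y":0,"z":0,"roll":-0.14},
  {"x":0,"y":0,"z":0,"roll":-0.14},
  {"x":0,"y":0,"z":0,"roll":0},
  {"x":0,"y":0,"z":0,"roll":0},
])

```text
clock: 3.65
tool_pos: [0.4738, -0.2636, 0.2267]
orientation: [-180.0, -0.0, -80.2]
force: [-0.1, -0.9, 0.0]
opening: 0.0876
```

```bash
python3 - <<'E'
from h import *
im,C=snap('wrist','pics/w2.png')
im2,C2=snap('top','pics/t2.png')
go(.474,-.264,.22,-np.pi/2+.2)
for q in('transformer_center','tray_in'):
  for a in ctrl.regions_of('wrist',q)[:2]:
    p=np.array(a['position'])*[640,400];print(q,a['confidence'],p,a['mask'].sum(),ray(C,p,D[q][2]/2),fit([(C,a['mask'])],D[q],0,ray(C,p,D[q][2]/2)))
    
E
```

```text
clock 3.75 pos [ 0.4738 -0.2636  0.2266] ori [-179.99   -0.    -80.1 ] d cm [ 0.04 -0.01  0.66] rot [-0.    -0.    -0.027] norm 0.7
transformer_center 0.85 [327.68 176.48] 1754 [ 0.47356113 -0.26754953  0.024     ] (array([ 0.4763789 , -0.26929235,  0.17211487]), np.float64(0.78584229390681))
tray_in 0.59 [216.128 158.6  ] 7601 [ 0.61720734 -0.26232234  0.007     ] (array([ 0.61604913, -0.25971459, -0.23443903]), np.float64(0.9534785504280169))
```

View pics/w2.png

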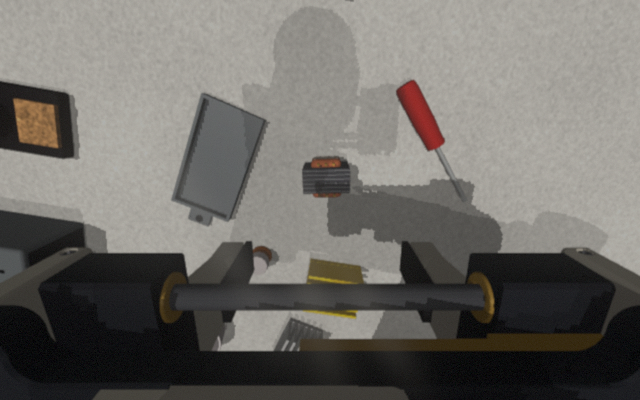

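```bash
python3 - <<'E'
from h import *
im=cv2.imread('pics/w2.png')
a=cv2.resize(im[145:210,285:370],None,fx=7,fy=7,interpolation=cv2.INTER_CUBIC)
cv2.imwrite('pics/w2c.png',a)
b=cv2.resize(im[85:235,160:280],None,fx=4,fy=4,interpolation=cv2.INTER_CUBIC)
cv2.imwrite('pics/w2d.png',b)
E
```

```text
(no output)
```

View pics/w2c.png

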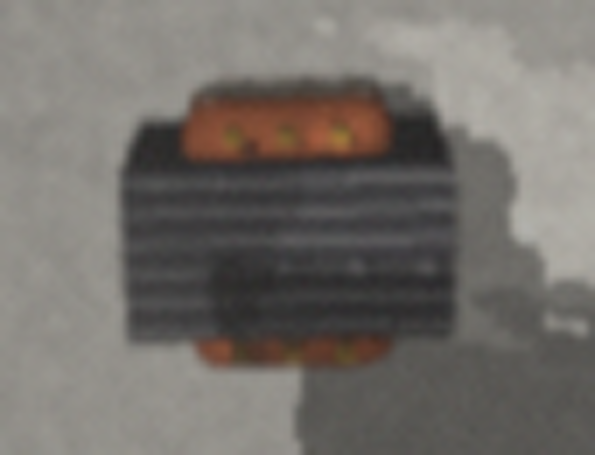

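View pics/w2d.png

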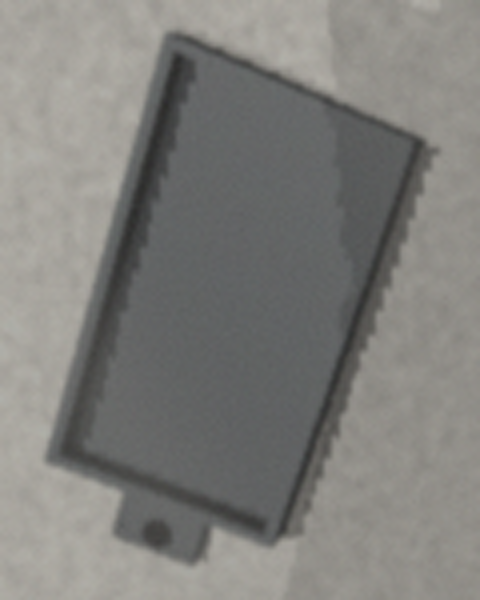

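```bash
cat >> h.py <<'E'
def rect(C,pts,z):
    P=np.array([ray(C,p,z) for p in pts]);c=P.mean(0)
    e=[P[(i+1)%4]-P[i] for i in range(4)]
    print('centre',c.round(4),'edges mm',[ (np.linalg.norm(v)*1e3).round(1) for v in e],'ang',[np.degrees(np.arctan2(v[1],v[0])).round(1) for v in e])
    return c
E
python3 - <<'E'
from h import *
im,C=snap('wrist')
u=lambda p,s,o:[(np.array(a)+.5)/s-.5+np.array(o) for a in p]
rect(C,u([(122,172),(457,172),(453,338),(128,340)],7,(285,145)),.048)
rect(C,u([(168,36),(422,142),(275,540),(50,458)],4,(160,85)),.014)
E
```

```text
centre [ 0.4755 -0.267   0.048 ] edges mm [np.float64(55.0), np.float64(28.3), np.float64(54.8), np.float64(28.7)] ang [np.float64(-170.0), np.float64(100.0), np.float64(10.4), np.float64(-79.4)]
centre [ 0.6144 -0.2606  0.014 ] edges mm [np.float64(78.5), np.float64(140.5), np.float64(76.3), np.float64(140.9)] ang [np.float64(167.6), np.float64(75.9), np.float64(-12.1), np.float64(-103.2)]
```

```bash
python3 - <<'E'
from h import *
go(.475,-.267,.02,np.radians(-79.8))
E
```

```text
clock 3.9 pos [ 0.4738 -0.2636  0.2266] ori [-180.    0.  -80.] d cm [ 0.35 -0.06 20.66] rot [-0.     0.    -0.004] norm 20.7
```

Request:
jog_arm([
  {"x":0.35,"y":-0.06,"z":2,"roll":0},
  {"x":0,"y":0,"z":3,"roll":0},
  {"x":0,"y":0,"z":3,"roll":0},
  {"x":0,"y":0,"z":3,"roll":0},
  {"x":0,"y":0,"z":3,"roll":0},
  {"x":0,"y":0,"z":2,"roll":0},
  {"x":0,"y":0,"z":2,"roll":0},
  {"x":0,"y":0,"z":1.5,"roll":0},
  {"x":0,"y":0,"z":1.1,"roll":0},
  {"x":0,"y":0,"z":0,"roll":0},
  {"x":0,"y":0,"z":0,"roll":0},
])

```text
clock: 5.0
tool_pos: [0.4753, -0.2671, 0.0209]
orientation: [-180.0, -0.0, -79.9]
force: [0.1, -0.6, 0.2]
opening: 0.0873
```

Request:
jog_arm([
  {"x":0,"y":0,"z":0,"roll":0},
  {"x":0,"y":0,"z":0,"roll":0},
  {"x":0,"y":0,"z":0,"roll":0},
  {"x":0,"y":0,"z":0,"roll":0},
  {"x":0,"y":0,"z":0,"roll":0},
  {"x":0,"y":0,"z":0,"roll":0},
  {"x":0,"y":0,"z":0,"roll":0},
  {"x":0,"y":0,"z":0,"roll":0},
], gripper=5)

```text
clock: 5.8
tool_pos: [0.4751, -0.267, 0.0208]
orientation: [-180.0, -0.0, -79.9]
force: [-1.9, 1.6, 5.4]
opening: 0.0558
```

Request:
jog_arm([
  {"x":0,"y":0,"z":-1,"roll":0},
  {"x":0,"y":0,"z":-2,"roll":0},
  {"x":0,"y":0,"z":-3,"roll":0},
  {"x":0,"y":0,"z":-3,"roll":0},
  {"x":0,"y":0,"z":-3,"roll":0},
  {"x":0,"y":0,"z":-1,"roll":0},
  {"x":0,"y":0,"z":0,"roll":0},
  {"x":0,"y":0,"z":0,"roll":0},
])

```text
clock: 6.6
tool_pos: [0.4739, -0.2665, 0.149]
orientation: [179.9, 0.1, -79.9]
force: [-0.3, -0.1, -4.9]
opening: 0.0558
```

```bash
python3 - <<'E'
from h import *
im,C=snap('wrist','pics/w3.png')
snap('side','pics/s3.png')
print(ctrl.get_obs()['opening'])
t=np.array([.615,-.260]);a=-.225
Rt=np.array([[np.cos(a),-np.sin(a)],[np.sin(a),np.cos(a)]])
p=t+Rt@[0,.038];print(p);go(p[0],p[1],.15,a-np.pi/2)
E
```

```text
0.05579482904839566
[ 0.62347804 -0.22295782]
clock 6.7 pos [ 0.4738 -0.2666  0.1486] ori [ 1.7983e+02  9.0000e-02 -7.9940e+01] d cm [ -1.68 -15.5   -0.19] rot [0.003 0.001 0.401] norm 15.6
```

View pics/w3.png

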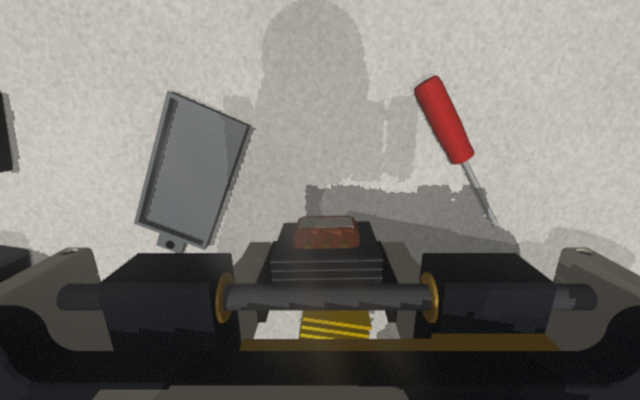

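```bash
python3 - <<'E'
from h import *
im=cv2.imread('pics/w3.png')
b=cv2.resize(im[85:260,125:260],None,fx=4,fy=4,interpolation=cv2.INTER_CUBIC)
cv2.imwrite('pics/w3d.png',cv2.convertScaleAbs(b,alpha=1.6))
E
```

```text
(no output)
```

View pics/w3d.png

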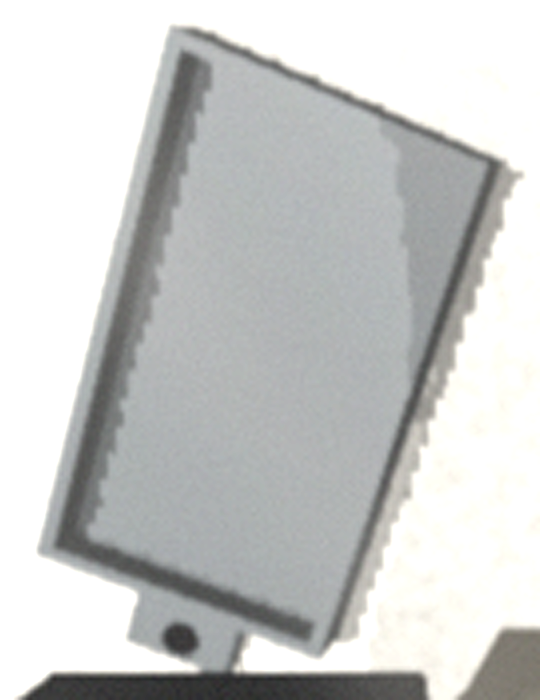

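```bash
python3 - <<'E'
from h import *
im,C=snap('wrist')
u=lambda p,s,o:[(np.array(a)+.5)/s-.5+np.array(o) for a in p]
rect(C,u([(178,31),(490,160),(318,650),(42,550)],4,(125,85)),.014)
d=u([(181,639)],4,(125,85))[0];print(ray(C,d,.006),'dot')
o=ctrl.get_obs()
a=ctrl.regions_of('wrist','tray_in')[0];print(a['confidence'],fit([(C,a['mask'])],D['tray_in'],0,[.615,-.26]))
im,C=snap('top','pics/t3.png')
for a in ctrl.regions_of('top','tray_in')[:3]:
  print(a['confidence'],a['position'],fit([(C,a['mask'])],D['tray_in'],0,[.615,-.26]))
E
```

```text
centre [ 0.6142 -0.2615  0.014 ] edges mm [np.float64(75.3), np.float64(141.2), np.float64(75.0), np.float64(140.6)] ang [np.float64(167.6), np.float64(76.1), np.float64(-12.9), np.float64(-103.8)]
[ 0.63510831 -0.17696385  0.006     ] dot
0.68 (array([ 0.61591288, -0.25943925, -0.23664072]), np.float64(0.9579238216306226))
```

```bash
cat >> h.py <<'E'
TR=np.array([.615,-.2597]);TA=-.232
def tray(x,y):
    c,s=np.cos(TA),np.sin(TA);return TR+np.array([[c,-s],[s,c]])@[x,y]
def totray(p):
    c,s=np.cos(TA),np.sin(TA);return np.array([[c,s],[-s,c]])@(np.array(p)[:2]-TR)
E
python3 - <<'E'
from h import *
p=tray(0,.039);print(p);go(p[0],p[1],.148,TA-np.pi/2)
E
```

```text
[ 0.62396705 -0.22174487]
clock 6.9 pos [ 0.4746 -0.2669  0.1495] ori [ 1.799e+02  4.000e-02 -7.992e+01] d cm [ -1.83 -15.5    0.13] rot [0.002 0.    0.408] norm 15.6
```

Request:
jog_arm([
  {"x":-0.2,"y":-1.5,"z":0,"roll":0},
  {"x":-0.4,"y":-3,"z":0,"roll":0},
  {"x":-0.4,"y":-3,"z":0,"roll":0},
  {"x":-0.4,"y":-3,"z":0,"roll":0},
  {"x":-0.3,"y":-3,"z":0,"roll":0},
  {"x":-0.13,"y":-2,"z":0,"roll":0},
  {"x":0,"y":0,"z":0,"roll":0.1},
  {"x":0,"y":0,"z":0,"roll":0.1},
  {"x":0,"y":0,"z":0,"roll":0.1},
  {"x":0,"y":0,"z":0,"roll":0.1},
  {"x":0,"y":0,"z":0,"roll":0.01},
  {"x":0,"y":0,"z":0,"roll":0},
])

```text
clock: 8.1
tool_pos: [0.6246, -0.2217, 0.1501]
orientation: [180.0, -0.0, -103.3]
force: [0.1, -0.2, -5.2]
opening: 0.0555
```

```bash
python3 - <<'E'
from h import *
p=tray(0,.039);go(p[0],p[1],.065,TA-np.pi/2)
snap('wrist','pics/w4.png');snap('side','pics/s4.png')
E
```

```text
clock 8.1 pos [ 0.6246 -0.2217  0.1501] ori [ 1.7997e+02 -1.0000e-02 -1.0326e+02] d cm [0.02 0.06 8.51] rot [ 0.001 -0.     0.   ] norm 8.5
```

View pics/w4.png

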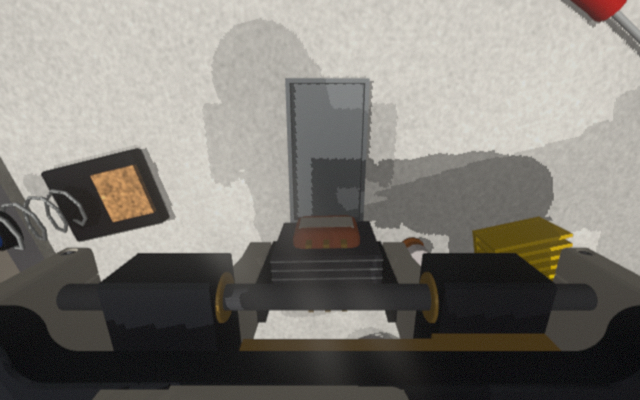

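View pics/s4.png

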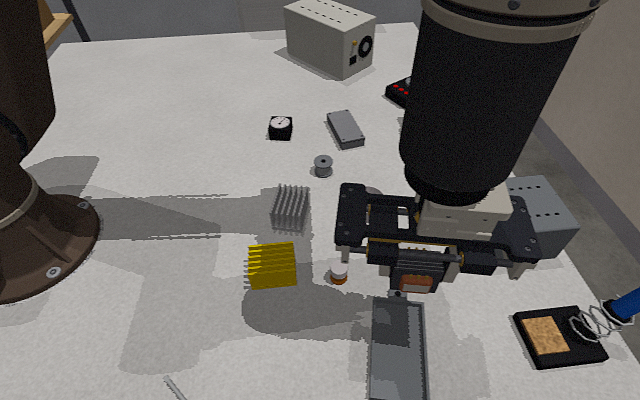

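Request:
jog_arm([
  {"x":0,"y":0.06,"z":2,"roll":0},
  {"x":0,"y":0,"z":2.5,"roll":0},
  {"x":0,"y":0,"z":2.5,"roll":0},
  {"x":0,"y":0,"z":1.5,"roll":0},
  {"x":0,"y":0,"z":1,"roll":0},
  {"x":0,"y":0,"z":0.8,"roll":0},
  {"x":0,"y":0,"z":0.7,"roll":0},
  {"x":0,"y":0,"z":0.5,"roll":0},
  {"x":0,"y":0,"z":0.4,"roll":0},
  {"x":0,"y":0,"z":0,"roll":0},
  {"x":0,"y":0,"z":0,"roll":0},
])

```text
clock: 9.3
tool_pos: [0.6241, -0.2217, 0.0319]
orientation: [-180.0, -0.0, -103.4]
force: [0.5, 0.1, -5.1]
opening: 0.0558
```

```bash
python3 - <<'E'
from h import *
p=tray(0,.039);go(p[0],p[1],.025,TA-np.pi/2)
snap('wrist','pics/w5.png')
E
```

```text
clock 9.3 pos [ 0.6241 -0.2217  0.0319] ori [-179.97   -0.   -103.4 ] d cm [0.   0.01 0.69] rot [-0.001 -0.    -0.002] norm 0.7
```

View pics/w5.png

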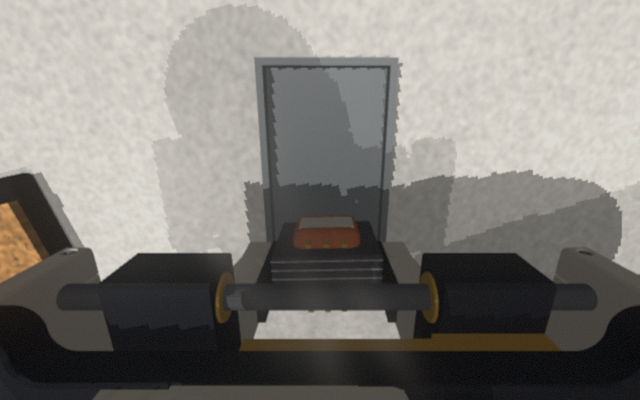

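```bash
python3 - <<'E'
from h import *
im,C=snap('wrist')
for p in((256,58),(399,58)): print(totray(ray(C,p,.014)))
E
```

```text
[ 0.03887887 -0.071166  ]
[-0.0379278  -0.07104273]
```

Request:
jog_arm([
  {"x":0,"y":0,"z":0.3,"roll":0},
  {"x":0,"y":0,"z":0.2,"roll":0},
  {"x":0,"y":0,"z":0.15,"roll":0},
  {"x":0,"y":0,"z":0,"roll":0},
  {"x":0,"y":0,"z":0,"roll":0},
])

```text
clock: 9.9
tool_pos: [0.6238, -0.2217, 0.025]
orientation: [180.0, 0.0, -103.4]
force: [-0.2, 0.7, -4.3]
opening: 0.0563
```

Request:
jog_arm([
  {"x":0,"y":0,"z":0.1,"roll":0},
  {"x":0,"y":0,"z":0,"roll":0},
  {"x":0,"y":0,"z":0,"roll":0},
  {"x":0,"y":0,"z":0,"roll":0},
  {"x":0,"y":0,"z":0,"roll":0},
  {"x":0,"y":0,"z":0,"roll":0},
  {"x":0,"y":0,"z":0,"roll":0},
], gripper=8.5)

```text
clock: 10.6
tool_pos: [0.6238, -0.2217, 0.0241]
orientation: [-180.0, -0.0, -103.4]
force: [0.2, -0.5, -0.1]
opening: 0.085
```

Request:
jog_arm([
  {"x":0,"y":0,"z":-1,"roll":0},
  {"x":0,"y":0,"z":-2,"roll":0},
  {"x":0,"y":0,"z":-3,"roll":0},
  {"x":0,"y":0,"z":-4,"roll":0},
  {"x":0,"y":0,"z":-4,"roll":0},
  {"x":0,"y":0,"z":-3,"roll":0},
  {"x":0,"y":0,"z":-2,"roll":0},
  {"x":0,"y":0,"z":0,"roll":0},
])

```text
clock: 11.4
tool_pos: [0.6255, -0.2222, 0.2191]
orientation: [-179.6, 0.0, -103.4]
force: [-0.0, -0.4, -0.6]
opening: 0.0851
```

```bash
python3 - <<'E'
from h import *
im,C=snap('wrist','pics/w6.png')
go(.472,.010,.2,-np.pi/2-.22)
E
```

```text
clock 11.45 pos [ 0.6246 -0.2218  0.2168] ori [-1.7977e+02  3.0000e-02 -1.0340e+02] d cm [-19.02  20.22   1.6 ] rot [-0.004  0.    -0.014] norm 27.8
```

View pics/w6.png

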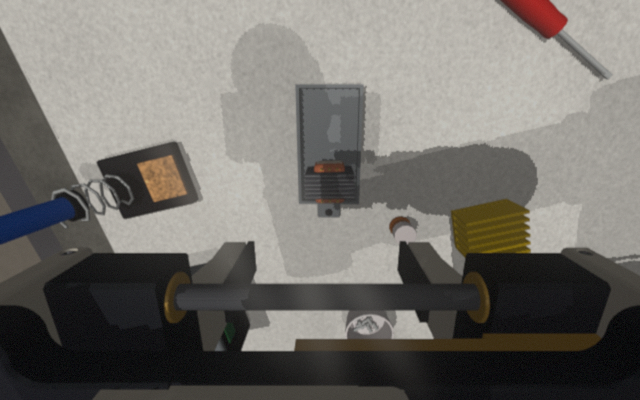

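Request:
jog_arm([
  {"x":-1,"y":1,"z":0,"roll":0},
  {"x":-2,"y":2.1,"z":0,"roll":0},
  {"x":-2,"y":2.1,"z":0,"roll":0},
  {"x":-2,"y":2.1,"z":0,"roll":0},
  {"x":-2,"y":2.1,"z":0,"roll":0},
  {"x":-2,"y":2.1,"z":0,"roll":0},
  {"x":-2,"y":2.1,"z":0,"roll":0},
  {"x":-2,"y":2.1,"z":0,"roll":0},
  {"x":-2,"y":2.1,"z":0,"roll":0},
  {"x":-2,"y":2.4,"z":0.6,"roll":0},
  {"x":0,"y":0,"z":0,"roll":0},
  {"x":0,"y":0,"z":0,"roll":0},
])

```text
clock: 12.65
tool_pos: [0.4704, 0.0105, 0.2076]
orientation: [180.0, -0.0, -103.3]
force: [-0.0, -0.8, 0.6]
opening: 0.0849
```

```bash
python3 - <<'E'
from h import *
im,C=snap('wrist','pics/w7.png')
go(.472,.010,.2,-np.pi/2-.22)
for a in ctrl.regions_of('wrist','heatsink_center')[:3]:
    m=a['mask'];p=np.array(a['position'])*[640,400];print(a['confidence'],p,im[m].mean(0).round(),fit([(C,m)],D['heatsink_center'],0,ray(C,p,.024)))
i=cv2.imread('pics/w7.png')
b=cv2.resize(i[130:230,270:390],None,fx=6,fy=6,interpolation=cv2.INTER_CUBIC)
cv2.imwrite('pics/w7c.png',b)
E
```

```text
clock 12.7 pos [0.4709 0.0101 0.2078] ori [ 1.7997e+02 -3.0000e-02 -1.0334e+02] d cm [-0.02 -0.11  0.78] rot [ 0.    -0.    -0.013] norm 0.8
0.97 [326.08 183.88] [94. 93. 90.] (array([ 0.47428008,  0.01041125, -0.27138808]), np.float64(0.9255473208961581))
0.75 [329.088  63.72 ] [125. 110.  35.] (array([ 0.44122234, -0.10909542, -0.36722724]), np.float64(0.6861399169484218))
```

View pics/w7.png

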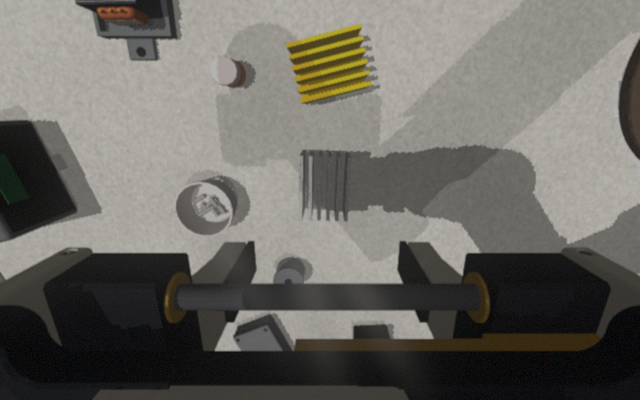

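View pics/w7c.png

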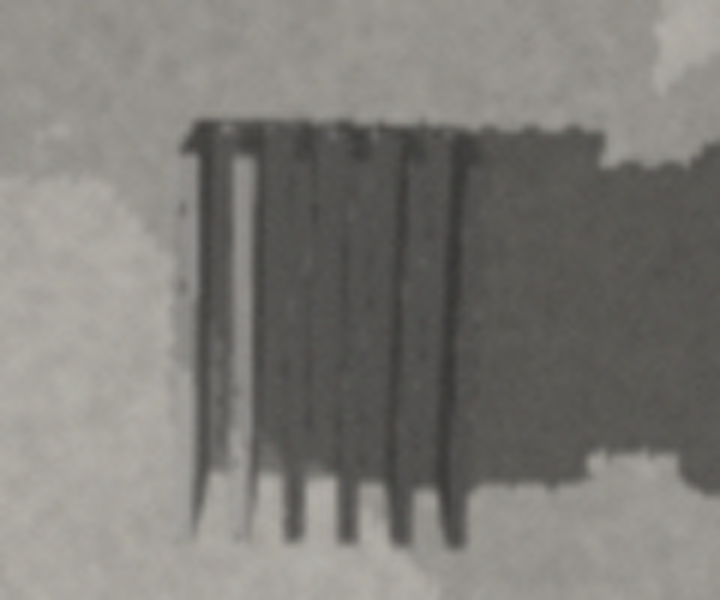

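```bash
python3 - <<'E'
from h import *
im,C=snap('wrist')
u=lambda p,s,o:[(np.array(a)+.5)/s-.5+np.array(o) for a in p]
c=rect(C,u([(182,150),(474,150),(465,545),(180,545)],6,(270,130)),.048)
go(.4735,.0105,.02,-np.pi/2-.25)
E
```

```text
centre [0.4753 0.0095 0.048 ] edges mm [np.float64(52.1), np.float64(75.4), np.float64(54.5), np.float64(75.4)] ang [np.float64(166.6), np.float64(76.6), np.float64(-13.4), np.float64(-105.2)]
clock 12.8 pos [0.4715 0.0096 0.2078] ori [ 1.7998e+02 -3.0000e-02 -1.0343e+02] d cm [-0.14 -0.19 18.78] rot [ 0.    -0.     0.016] norm 18.8
```

Request:
jog_arm([
  {"x":-0.1,"y":-0.25,"z":1.5,"roll":0.015},
  {"x":0,"y":0,"z":3,"roll":0},
  {"x":0,"y":0,"z":3,"roll":0},
  {"x":0,"y":0,"z":3,"roll":0},
  {"x":0,"y":0,"z":2.5,"roll":0},
  {"x":0,"y":0,"z":2,"roll":0},
  {"x":0,"y":0,"z":1.5,"roll":0},
  {"x":0,"y":0,"z":1.3,"roll":0},
  {"x":0,"y":0,"z":0.9,"roll":0},
  {"x":0,"y":0,"z":0,"roll":0},
  {"x":0,"y":0,"z":0,"roll":0},
])

```text
clock: 13.9
tool_pos: [0.4743, 0.0101, 0.0212]
orientation: [180.0, -0.0, -104.3]
force: [-0.4, 0.7, 0.5]
opening: 0.085
```

Request:
jog_arm([
  {"x":0,"y":0,"z":0,"roll":0},
  {"x":0,"y":0,"z":0,"roll":0},
  {"x":0,"y":0,"z":0,"roll":0},
  {"x":0,"y":0,"z":0,"roll":0},
  {"x":0,"y":0,"z":0,"roll":0},
  {"x":0,"y":0,"z":0,"roll":0},
  {"x":0,"y":0,"z":0,"roll":0},
  {"x":0,"y":0,"z":0,"roll":0},
], gripper=5)

```text
clock: 14.7
tool_pos: [0.474, 0.0104, 0.0213]
orientation: [-180.0, 0.0, -104.3]
force: [-2.2, 1.3, 5.2]
opening: 0.0561
```

Request:
jog_arm([
  {"x":0,"y":0,"z":-1,"roll":0},
  {"x":0,"y":0,"z":-2,"roll":0},
  {"x":0,"y":0,"z":-3,"roll":0},
  {"x":0,"y":0,"z":-3,"roll":0},
  {"x":0,"y":0,"z":-3,"roll":0},
  {"x":0,"y":0,"z":-2,"roll":0},
  {"x":0,"y":0,"z":-1,"roll":0},
  {"x":0,"y":0,"z":0,"roll":0},
])

```text
clock: 15.5
tool_pos: [0.4745, 0.0106, 0.1722]
orientation: [-179.9, 0.1, -104.3]
force: [-0.2, 0.4, -3.4]
opening: 0.0555
```

```bash
python3 - <<'E'
from h import *
im,C=snap('wrist','pics/w8.png')
p=tray(0,-.0265);go(p[0],p[1],.17,TA-np.pi/2)
E
```

```text
clock 15.55 pos [0.4738 0.0104 0.1709] ori [-1.7999e+02  3.0000e-02 -1.0428e+02] d cm [ 25.34 -20.39   0.08] rot [-0.     0.001 -0.017] norm 32.5
```

View pics/w8.png

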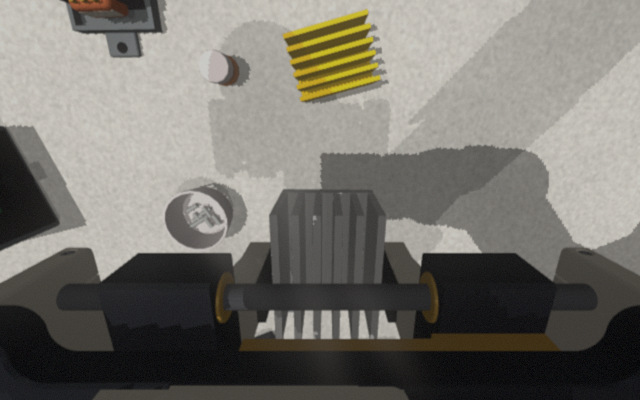

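```bash
python3 - <<'E'
from h import *
im,C=snap('wrist')
o=ctrl.get_obs();Rm=E(o['orientation'])
for uv,z in(((272,210),.027),((384,210),.027),((285,190),-.021),((372,190),-.021)):
    print(Rm.T@(ray(C,uv,o['tool_pos'][2]+z)-o['tool_pos']))
i=cv2.imread('pics/w8.png');cv2.imwrite('pics/w8c.png',cv2.resize(i[170:270,250:410],None,fx=5,fy=5,interpolation=cv2.INTER_CUBIC))
E
```

```text
[ 0.03884727 -0.02694926 -0.02701984]
[ 0.03887075  0.02552854 -0.02695311]
[ 0.03534466 -0.027478    0.02097823]
[0.0353687  0.02704267 0.02104756]
```

View pics/w8c.png

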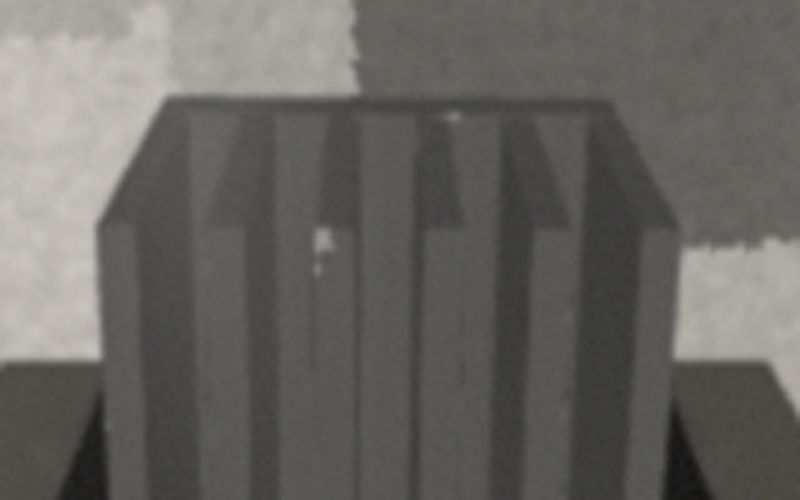

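Request:
jog_arm([
  {"x":1,"y":-0.8,"z":0,"roll":0},
  {"x":2.5,"y":-2,"z":0,"roll":0},
  {"x":2.5,"y":-2,"z":0,"roll":0},
  {"x":2.5,"y":-2,"z":0,"roll":0},
  {"x":2.5,"y":-2,"z":0,"roll":0},
  {"x":2.5,"y":-2,"z":0,"roll":0},
  {"x":2.5,"y":-2,"z":0,"roll":0},
  {"x":2.5,"y":-2,"z":0,"roll":0},
  {"x":2.5,"y":-2,"z":0,"roll":0},
  {"x":2.5,"y":-2,"z":0,"roll":0},
  {"x":1.8,"y":-1.6,"z":0,"roll":0},
  {"x":0,"y":0,"z":0,"roll":-0.017},
])

```text
clock: 16.8
tool_pos: [0.6093, -0.2884, 0.168]
orientation: [179.8, -0.0, -103.4]
force: [-0.9, 0.3, -3.9]
opening: 0.056
```

Request:
jog_arm([
  {"x":0,"y":0,"z":0,"roll":0},
  {"x":0,"y":0,"z":0,"roll":0},
])

```text
clock: 17.0
tool_pos: [0.6086, -0.2849, 0.1698]
orientation: [179.9, 0.0, -103.3]
force: [0.3, -0.5, -2.9]
opening: 0.0556
```

```bash
python3 - <<'E'
from h import *
im,C=snap('wrist','pics/w9.png');snap('side','pics/s9.png')
p=tray(0,-.0265);go(p[0],p[1],.08,TA-np.pi/2)
E
```

```text
clock 17.1 pos [ 0.6091 -0.2845  0.1708] ori [ 179.97    0.   -103.26] d cm [ 0.1  -0.01  9.08] rot [0.001 0.    0.001] norm 9.1
```

View pics/w9.png

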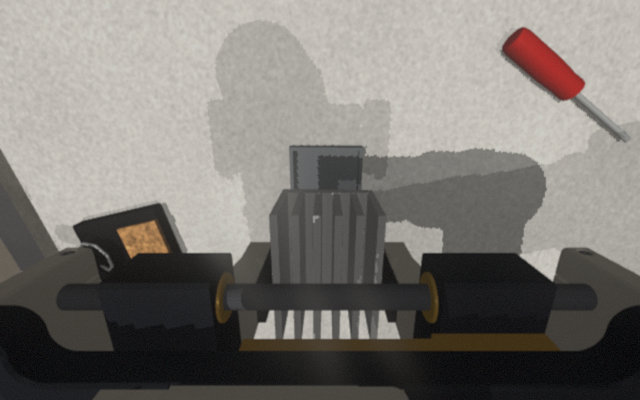

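View pics/s9.png

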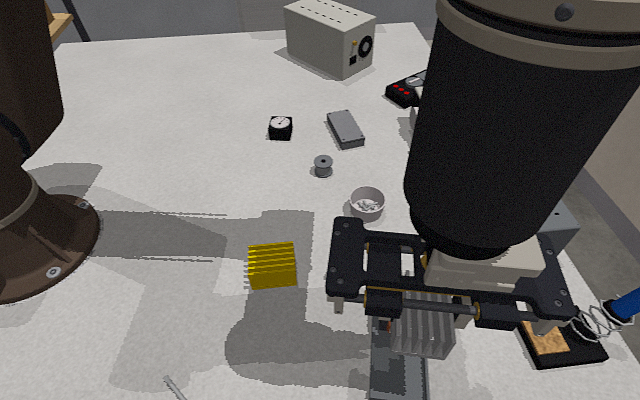

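```bash
python3 - <<'E'
from h import *
i=cv2.imread('pics/w6.png');cv2.imwrite('pics/w6c.png',cv2.resize(i[75:225,280:380],None,fx=4,fy=4,interpolation=cv2.INTER_CUBIC))
E
```

```text
(no output)
```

View pics/w6c.png

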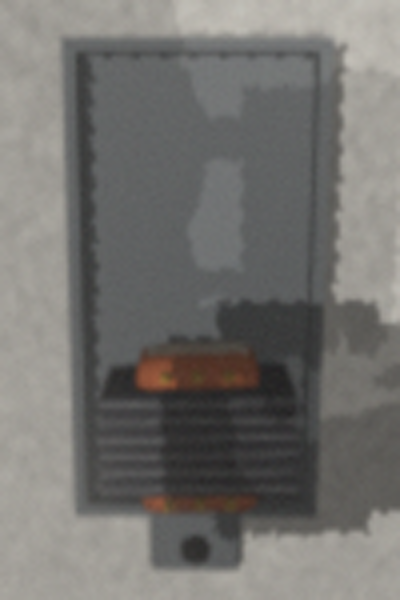

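```bash
python3 - <<'E'
from h import *
s=ctrl.snapshot('wrist')
C=cam('wrist',s,dict(tool_pos=np.array([.6246,-.2218,.2168]),orientation=[-179.77,.03,-103.4]))
u=lambda p,s,o:[(np.array(a)+.5)/s-.5+np.array(o) for a in p]
o=(280,75)
c=rect(C,u([(98,398),(300,398),(298,496),(97,496)],4,o),.052);print('transf',totray(c))
c=rect(C,u([(62,38),(332,38),(316,515),(78,515)],4,o),.014);print('tray',totray(c))
E
```

```text
centre [ 0.6232 -0.2219  0.052 ] edges mm [np.float64(56.0), np.float64(28.4), np.float64(57.2), np.float64(28.4)] ang [np.float64(166.7), np.float64(77.2), np.float64(-13.3), np.float64(-105.3)]
transf [-0.00073526  0.03871542]
centre [ 0.6145 -0.2596  0.014 ] edges mm [np.float64(76.4), np.float64(141.8), np.float64(76.1), np.float64(141.9)] ang [np.float64(166.6), np.float64(76.7), np.float64(-13.3), np.float64(-103.2)]
tray [-4.83035336e-04 -1.57977897e-05]
```

```bash
python3 - <<'E'
from h import *
p=tray(0,-.0277);go(p[0],p[1],.033,TA-np.pi/2)
E
```

```text
clock 17.15 pos [ 0.6092 -0.2844  0.1711] ori [ 180.      0.   -103.25] d cm [2.300e-01 1.000e-02 1.381e+01] rot [0.    0.    0.001] norm 13.8
```

Request:
jog_arm([
  {"x":0.23,"y":0,"z":1,"roll":0},
  {"x":0,"y":0,"z":2.5,"roll":0},
  {"x":0,"y":0,"z":2.5,"roll":0},
  {"x":0,"y":0,"z":1.5,"roll":0},
  {"x":0,"y":0,"z":1,"roll":0},
  {"x":0,"y":0,"z":0.5,"roll":0},
  {"x":0,"y":0,"z":0,"roll":0},
  {"x":0,"y":0,"z":0,"roll":0},
])

```text
clock: 17.95
tool_pos: [0.6095, -0.2875, 0.082]
orientation: [-179.9, -0.0, -103.3]
force: [0.2, -0.6, -2.6]
opening: 0.0558
```

```bash
python3 - <<'E'
from h import *
im,C=snap('wrist','pics/w10.png');snap('side','pics/s10.png')
p=tray(0,-.0277);go(p[0],p[1],.033,TA-np.pi/2)
i=cv2.imread('pics/s10.png');cv2.imwrite('pics/s10c.png',cv2.resize(i[250:400,320:480],None,fx=4,fy=4,interpolation=cv2.INTER_CUBIC))
E
```

```text
clock 18.05 pos [ 0.6095 -0.2875  0.0822] ori [-179.9    -0.   -103.29] d cm [-0.06  0.12  4.92] rot [-0.002 -0.     0.   ] norm 4.9
```

View pics/w10.png

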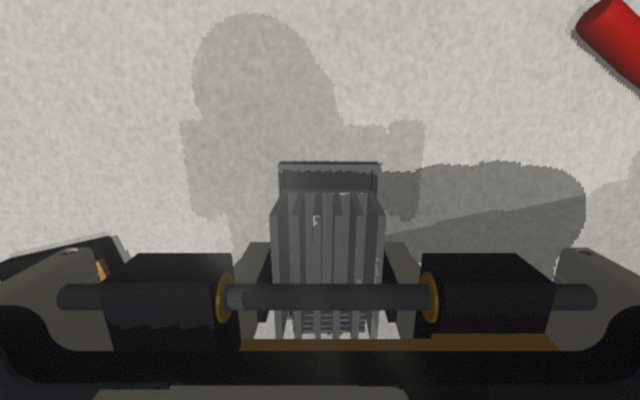

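View pics/s10c.png

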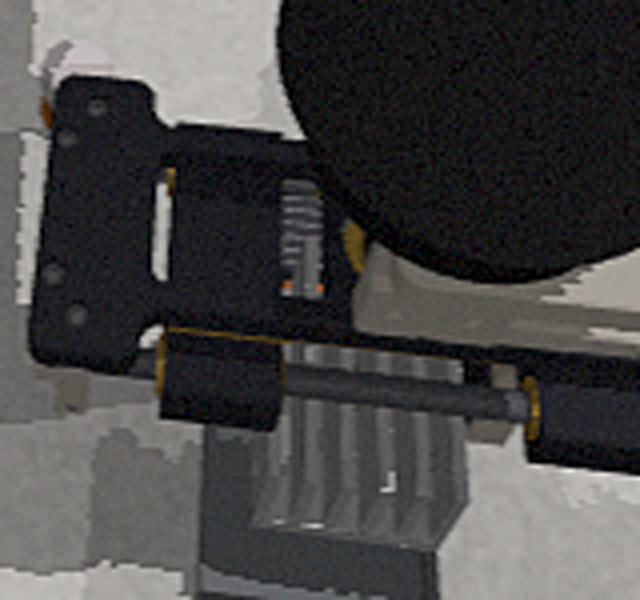

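```bash
python3 - <<'E'
from h import *
im,C=snap('wrist')
print(totray(ray(C,(327,162),.014)),totray(ray(C,(327,191),.061)), totray(ray(C,(271,213),.109)),totray(ray(C,(385,213),.109)))
p=tray(0,-.0277);go(p[0],p[1],.033,TA-np.pi/2)
i=cv2.imread('pics/w10.png');cv2.imwrite('pics/w10c.png',cv2.resize(i[150:270,250:410],None,fx=5,fy=5,interpolation=cv2.INTER_CUBIC))
E
```

```text
[ 0.00181981 -0.07348562] [ 0.00180884 -0.06350516] [ 0.02802103 -0.0661379 ] [-0.02531578 -0.0661969 ]
clock 18.1 pos [ 0.6094 -0.2875  0.0821] ori [-179.91    0.   -103.29] d cm [-0.06  0.11  4.91] rot [-0.002  0.     0.   ] norm 4.9
```

View pics/w10c.png

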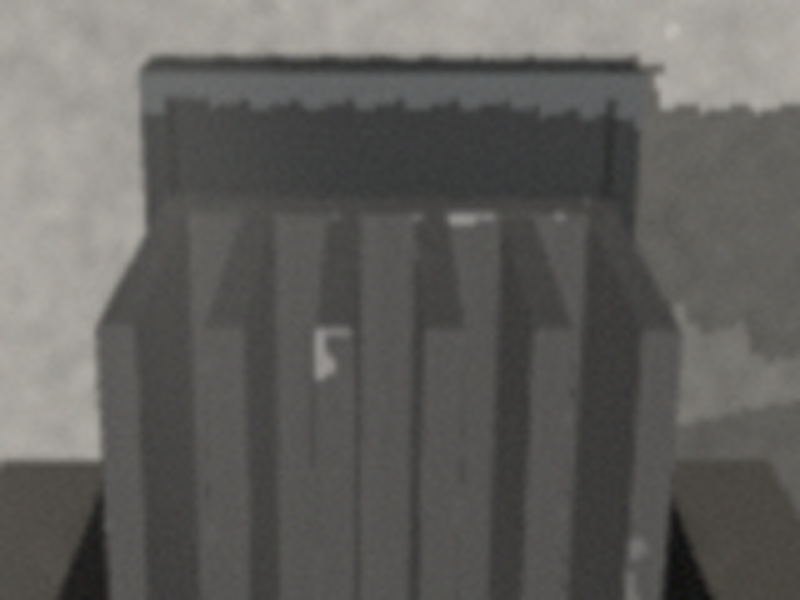

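Request:
jog_arm([
  {"x":0,"y":0.1,"z":1,"roll":0},
  {"x":0,"y":0,"z":1,"roll":0},
  {"x":0,"y":0,"z":1,"roll":0},
  {"x":0,"y":0,"z":0.8,"roll":0},
  {"x":0,"y":0,"z":0.6,"roll":0},
  {"x":0,"y":0,"z":0.5,"roll":0},
  {"x":0,"y":0,"z":0.4,"roll":0},
  {"x":0,"y":0,"z":0.2,"roll":0},
  {"x":0,"y":0,"z":0,"roll":0},
  {"x":0,"y":0,"z":0,"roll":0},
])

```text
clock: 19.1
tool_pos: [0.6081, -0.2872, 0.0264]
orientation: [-180.0, -0.0, -103.3]
force: [-0.5, 0.1, -1.8]
opening: 0.0557
```

Request:
jog_arm([
  {"x":0,"y":0,"z":0.15,"roll":0},
  {"x":0,"y":0,"z":0,"roll":0},
  {"x":0,"y":0,"z":0,"roll":0},
])

```text
clock: 19.4
tool_pos: [0.6083, -0.2872, 0.0254]
orientation: [-179.9, -0.0, -103.3]
force: [-0.7, 1.1, 3.6]
opening: 0.0562
```

Request:
jog_arm([
  {"x":0,"y":0,"z":0,"roll":0},
  {"x":0,"y":0,"z":0,"roll":0},
  {"x":0,"y":0,"z":0,"roll":0},
  {"x":0,"y":0,"z":0,"roll":0},
  {"x":0,"y":0,"z":0,"roll":0},
  {"x":0,"y":0,"z":0,"roll":0},
  {"x":0,"y":0,"z":0,"roll":0},
], gripper=8.5)

```text
clock: 20.1
tool_pos: [0.6079, -0.2871, 0.0245]
orientation: [180.0, -0.0, -103.3]
force: [0.0, -0.3, -0.1]
opening: 0.0852
```

Request:
jog_arm([
  {"x":0,"y":0,"z":-1,"roll":0},
  {"x":0,"y":0,"z":-2,"roll":0},
  {"x":0,"y":0,"z":-3,"roll":0},
  {"x":0,"y":0,"z":-4,"roll":0},
  {"x":0,"y":0,"z":-4,"roll":0},
  {"x":0,"y":0,"z":-3,"roll":0},
  {"x":0,"y":0,"z":-2,"roll":0},
  {"x":0,"y":0,"z":0,"roll":0},
  {"x":0,"y":0,"z":0,"roll":0},
])

```text
clock: 21.0
tool_pos: [0.6079, -0.287, 0.2155]
orientation: [-179.9, 0.0, -103.3]
force: [-0.6, 0.9, -0.3]
opening: 0.0855
```

```bash
python3 - <<'E'
from h import *
im,C=snap('wrist','pics/w11.png')
go(.6135,.252,.22,-np.pi/2+.172)
E
```

```text
clock 21.05 pos [ 0.6075 -0.2869  0.2144] ori [ 1.7998e+02  2.0000e-02 -1.0330e+02] d cm [-52.58  11.81  -0.53] rot [ 0.     0.    -0.404] norm 53.9
```

View pics/w11.png

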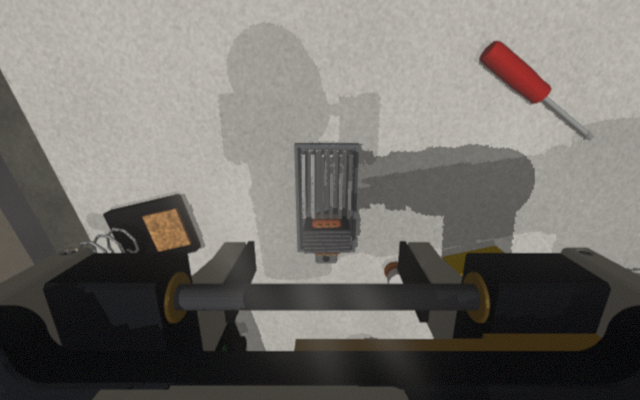

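Request:
jog_arm([
  {"x":-2,"y":0.45,"z":0,"roll":0},
  {"x":-3.5,"y":0.8,"z":0,"roll":0},
  {"x":-4,"y":0.9,"z":0,"roll":0},
  {"x":-4,"y":0.9,"z":0,"roll":0},
  {"x":-4,"y":0.9,"z":0,"roll":0},
  {"x":-4,"y":0.9,"z":0,"roll":0},
  {"x":-4,"y":0.9,"z":0,"roll":0},
  {"x":-4,"y":0.9,"z":0,"roll":0},
  {"x":-4,"y":0.9,"z":0,"roll":0},
  {"x":-4,"y":0.9,"z":0,"roll":0},
  {"x":-4,"y":0.9,"z":0,"roll":0},
  {"x":-4,"y":0.9,"z":0,"roll":0},
])

```text
clock: 22.25
tool_pos: [0.6119, 0.1807, 0.2134]
orientation: [179.9, -0.1, -103.3]
force: [-0.3, 0.4, -0.3]
opening: 0.085
```

Request:
jog_arm([
  {"x":-4,"y":0.9,"z":0,"roll":0},
  {"x":-3,"y":0.66,"z":0,"roll":0},
  {"x":0,"y":0,"z":0,"roll":-0.1},
  {"x":0,"y":0,"z":0,"roll":-0.1},
  {"x":0,"y":0,"z":0,"roll":-0.1},
  {"x":0,"y":0,"z":0,"roll":-0.1},
  {"x":0,"y":0,"z":0,"roll":0},
  {"x":0,"y":0,"z":0,"roll":0},
  {"x":0,"y":0,"z":0,"roll":0},
])

```text
clock: 23.15
tool_pos: [0.6135, 0.2508, 0.214]
orientation: [180.0, -0.0, -80.5]
force: [-0.1, -0.6, -0.0]
opening: 0.0853
```

```bash
python3 - <<'E'
from h import *
im,C=snap('wrist','pics/w12.png')
go(.6135,.252,.01,-np.pi/2+.172)
for a in ctrl.regions_of('wrist','casebox_center')[:3]:
    m=a['mask'];p=np.array(a['position'])*[640,400];print(a['confidence'],p,fit([(C,m)],D['casebox_center'],0,ray(C,p,.013)))
i=cv2.imread('pics/w12.png');b=cv2.resize(i[110:240,250:400],None,fx=5,fy=5,interpolation=cv2.INTER_CUBIC);cv2.imwrite('pics/w12c.png',b[:600])
E
```

```text
clock 23.2 pos [0.6136 0.2508 0.2142] ori [ 1.7997e+02 -2.0000e-02 -8.0480e+01] d cm [-1.200e-01 -2.000e-02  2.042e+01] rot [ 0.001 -0.    -0.006] norm 20.4
0.55 [323.328 181.88 ] (array([0.61548878, 0.25055303, 0.18678088]), np.float64(0.9740762689673231))
```

View pics/w12.png

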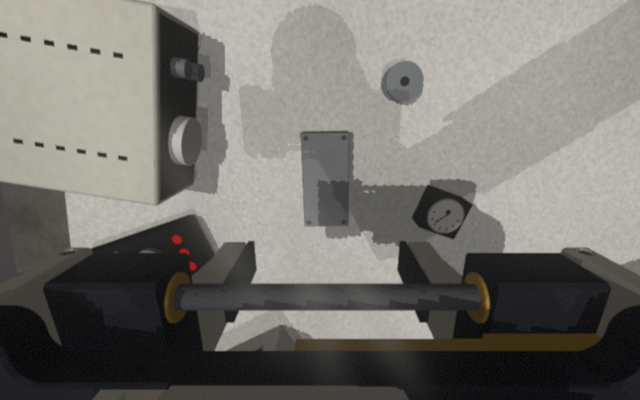

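View pics/w12c.png

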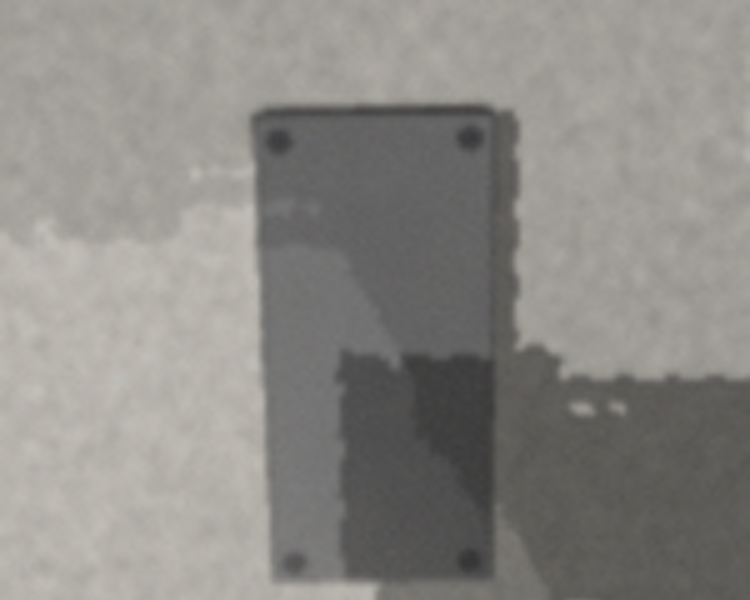

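```bash
python3 - <<'E'
from h import *
im,C=snap('wrist')
u=lambda p,s,o:[(np.array(a)+.5)/s-.5+np.array(o) for a in p]
c=rect(C,u([(255,115),(494,115),(494,578),(272,578)],5,(250,110)),.026)
print('instr knob',ray(C,(200,140),.05),ray(C,(200,140),.03),ray(C,(205,70),.03))
go(.6145,.2505,.006,-np.pi/2+.182)
im,C=snap('top'); print([ray(C,p,.03) for p in((217,113),(250,112))])
E
```

```text
centre [0.6156 0.2499 0.026 ] edges mm [np.float64(54.5), np.float64(113.7), np.float64(55.9), np.float64(113.7)] ang [np.float64(-170.4), np.float64(100.9), np.float64(9.6), np.float64(-79.8)]
instr knob [0.75610276 0.22187351 0.05      ] [0.76405213 0.22527772 0.03      ] [0.76149821 0.1509257  0.03      ]
clock 23.3 pos [0.6136 0.2509 0.2144] ori [179.99  -0.   -80.44] d cm [ 0.05 -0.08 20.84] rot [ 0.    -0.    -0.015] norm 20.8
[array([0.765209  , 0.23140923, 0.03      ]), array([0.76595792, 0.15466558, 0.03      ])]
```

Request:
jog_arm([
  {"x":0.1,"y":-0.12,"z":2,"roll":-0.01},
  {"x":0,"y":0,"z":3,"roll":0},
  {"x":0,"y":0,"z":3,"roll":0},
  {"x":0,"y":0,"z":3,"roll":0},
  {"x":0,"y":0,"z":3,"roll":0},
  {"x":0,"y":0,"z":2,"roll":0},
  {"x":0,"y":0,"z":2,"roll":0},
  {"x":0,"y":0,"z":1.5,"roll":0},
  {"x":0,"y":0,"z":0.8,"roll":0},
  {"x":0,"y":0,"z":0.5,"roll":0},
  {"x":0,"y":0,"z":0,"roll":0},
  {"x":0,"y":0,"z":0,"roll":0},
])

```text
clock: 24.55
tool_pos: [0.6155, 0.2505, 0.0074]
orientation: [-179.9, 0.0, -79.8]
force: [-0.4, -0.3, 0.4]
opening: 0.0849
```

Request:
jog_arm([
  {"x":0,"y":0,"z":0,"roll":0},
  {"x":0,"y":0,"z":0,"roll":0},
  {"x":0,"y":0,"z":0,"roll":0},
  {"x":0,"y":0,"z":0,"roll":0},
  {"x":0,"y":0,"z":0,"roll":0},
  {"x":0,"y":0,"z":0,"roll":0},
  {"x":0,"y":0,"z":0,"roll":0},
  {"x":0,"y":0,"z":0,"roll":0},
], gripper=5)

```text
clock: 25.35
tool_pos: [0.6151, 0.2502, 0.0067]
orientation: [-180.0, 0.0, -79.8]
force: [-1.1, -0.1, 4.2]
opening: 0.0557
```

Request:
jog_arm([
  {"x":0,"y":0,"z":-1,"roll":0},
  {"x":0,"y":0,"z":-2,"roll":0},
  {"x":0,"y":0,"z":-3,"roll":0},
  {"x":0,"y":0,"z":-4,"roll":0},
  {"x":0,"y":0,"z":-4,"roll":0},
  {"x":0,"y":0,"z":-3,"roll":0},
  {"x":0,"y":0,"z":-1,"roll":0},
  {"x":0,"y":0,"z":0,"roll":0},
  {"x":0,"y":0,"z":0,"roll":0},
])

```text
clock: 26.25
tool_pos: [0.6141, 0.2498, 0.185]
orientation: [179.9, -0.0, -79.8]
force: [-0.6, 0.3, -2.3]
opening: 0.0557
```

```bash
python3 - <<'E'
from h import *
im,C=snap('wrist','pics/w13.png')
p=tray(0,0);go(p[0],p[1],.185,TA-np.pi/2)
E
```

```text
clock 26.3 pos [0.6139 0.2497 0.1844] ori [ 1.7981e+02 -5.0000e-02 -7.9820e+01] d cm [5.015e+01 8.900e+00 1.000e-02] rot [ 0.003 -0.002  0.41 ] norm 50.9
```

View pics/w13.png

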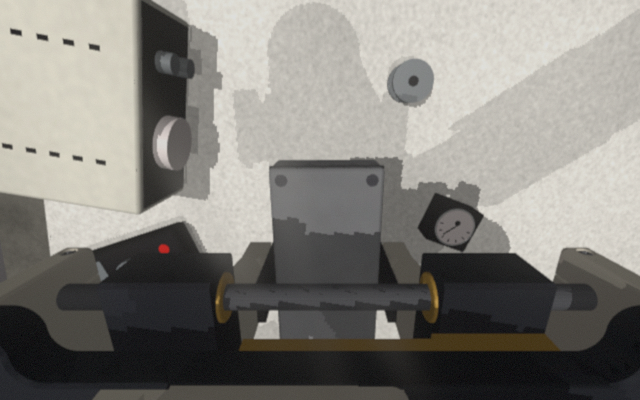

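```bash
python3 - <<'E'
from h import *
im,C=snap('wrist')
o=ctrl.get_obs();Rm=E(o['orientation'])
for uv,z in(((271,168),.0193),((384,168),.0193),((327,160),-.0067)):
    print(Rm.T@(ray(C,uv,o['tool_pos'][2]+z)-o['tool_pos']))
E
```

```text
[ 0.057946   -0.02665423 -0.01931762]
[ 0.05793288  0.02668651 -0.01913949]
[ 0.05733408 -0.00019575  0.00677015]
```

Request:
jog_arm([
  {"x":1.5,"y":0.25,"z":0,"roll":0},
  {"x":3,"y":0.55,"z":0,"roll":0},
  {"x":4,"y":0.7,"z":0,"roll":0},
  {"x":4,"y":0.7,"z":0,"roll":0},
  {"x":4,"y":0.7,"z":0,"roll":0},
  {"x":4,"y":0.7,"z":0,"roll":0},
  {"x":4,"y":0.7,"z":0,"roll":0},
  {"x":4,"y":0.7,"z":0,"roll":0},
  {"x":4,"y":0.7,"z":0,"roll":0},
  {"x":4,"y":0.7,"z":0,"roll":0},
  {"x":4,"y":0.7,"z":0,"roll":0},
  {"x":4,"y":0.7,"z":0,"roll":0},
])

```text
clock: 27.55
tool_pos: [0.6159, -0.2037, 0.1853]
orientation: [179.9, 0.0, -79.8]
force: [-0.1, -0.3, -3.1]
opening: 0.0559
```

Request:
jog_arm([
  {"x":3.5,"y":0.6,"z":0,"roll":0},
  {"x":2.15,"y":0.5,"z":0,"roll":0},
  {"x":0,"y":0,"z":0,"roll":0.1},
  {"x":0,"y":0,"z":0,"roll":0.1},
  {"x":0,"y":0,"z":0,"roll":0.1},
  {"x":0,"y":0,"z":0,"roll":0.11},
  {"x":0,"y":0,"z":0,"roll":0},
  {"x":0,"y":0,"z":0,"roll":0},
  {"x":0,"y":0,"z":0,"roll":0},
])

```text
clock: 28.45
tool_pos: [0.6159, -0.2593, 0.186]
orientation: [180.0, -0.0, -103.2]
force: [-0.3, -0.7, -1.7]
opening: 0.0559
```

```bash
python3 - <<'E'
from h import *
im,C=snap('wrist','pics/w14.png');snap('side','pics/s14.png')
p=tray(0,0);go(p[0],p[1],.06,TA-np.pi/2)
E
```

```text
clock 28.55 pos [ 0.6161 -0.2592  0.1863] ori [ 179.98   -0.   -103.21] d cm [ 0.08  0.09 12.63] rot [ 0.    -0.     0.001] norm 12.6
```

View pics/w14.png

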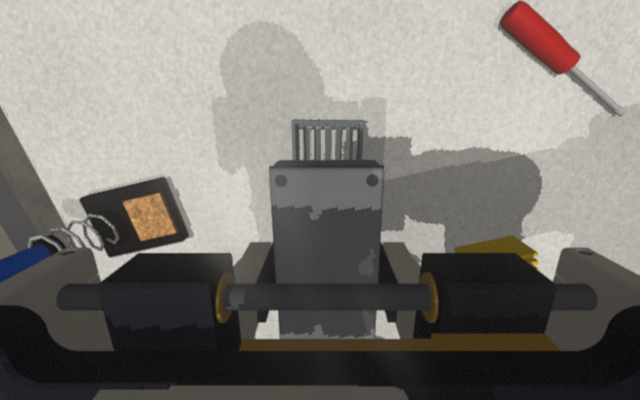

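View pics/s14.png

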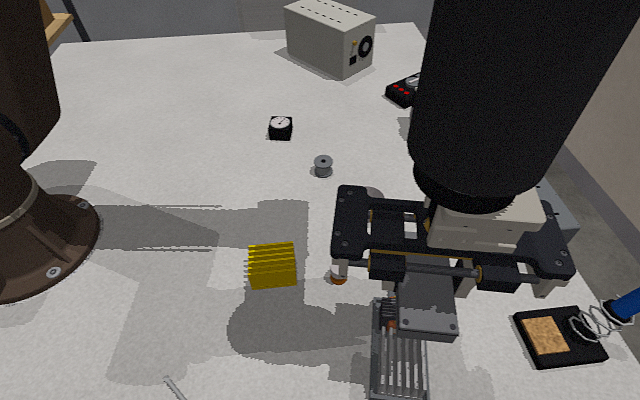

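Request:
jog_arm([
  {"x":0.08,"y":0.08,"z":1.5,"roll":0},
  {"x":0,"y":0,"z":2.5,"roll":0},
  {"x":0,"y":0,"z":2.5,"roll":0},
  {"x":0,"y":0,"z":2,"roll":0},
  {"x":0,"y":0,"z":1.5,"roll":0},
  {"x":0,"y":0,"z":0.9,"roll":0},
  {"x":0,"y":0,"z":0.5,"roll":0},
  {"x":0,"y":0,"z":0.4,"roll":0},
  {"x":0,"y":0,"z":0.3,"roll":0},
  {"x":0,"y":0,"z":0.2,"roll":0},
  {"x":0,"y":0,"z":0,"roll":0},
  {"x":0,"y":0,"z":0,"roll":0},
])

```text
clock: 29.75
tool_pos: [0.6155, -0.2598, 0.064]
orientation: [-180.0, 0.0, -103.3]
force: [0.4, -0.7, -2.2]
opening: 0.0559
```

Request:
jog_arm([
  {"x":0,"y":0,"z":0.2,"roll":0},
  {"x":0,"y":0,"z":0.2,"roll":0},
  {"x":0,"y":0,"z":0.1,"roll":0},
  {"x":0,"y":0,"z":0,"roll":0},
  {"x":0,"y":0,"z":0,"roll":0},
  {"x":0,"y":0,"z":0,"roll":0},
])

```text
clock: 30.35
tool_pos: [0.6152, -0.2597, 0.0587]
orientation: [-180.0, 0.0, -103.3]
force: [-1.1, 1.3, 0.8]
opening: 0.0555
```

Contact is taking the weight; release and rise.

Request:
jog_arm([
  {"x":0,"y":0,"z":0,"roll":0},
  {"x":0,"y":0,"z":0,"roll":0},
  {"x":0,"y":0,"z":0,"roll":0},
  {"x":0,"y":0,"z":0,"roll":0},
  {"x":0,"y":0,"z":0,"roll":0},
  {"x":0,"y":0,"z":0,"roll":0},
  {"x":0,"y":0,"z":0,"roll":0},
], gripper=8.5)

```text
clock: 31.05
tool_pos: [0.6153, -0.2597, 0.0586]
orientation: [-180.0, 0.0, -103.3]
force: [-0.2, 0.1, 0.3]
opening: 0.085
```

Request:
jog_arm([
  {"x":0,"y":0,"z":-1,"roll":0},
  {"x":0,"y":0,"z":-2,"roll":0},
  {"x":0,"y":0,"z":-3,"roll":0},
  {"x":0,"y":0,"z":-4,"roll":0},
  {"x":0,"y":0,"z":-4,"roll":0},
  {"x":0,"y":0,"z":-2,"roll":0},
  {"x":0,"y":0,"z":-1,"roll":0},
  {"x":0,"y":0,"z":0,"roll":0},
  {"x":0,"y":0,"z":0,"roll":0},
  {"x":0,"y":0,"z":0,"roll":0},
])

```text
clock: 32.05
tool_pos: [0.6145, -0.2595, 0.2266]
orientation: [179.8, 0.0, -103.3]
force: [-0.3, -0.3, -0.5]
opening: 0.0849
```

```bash
python3 - <<'E'
from h import *
im,C=snap('wrist','pics/w15.png')
go(.464,.268,.22,-np.pi/2-.15)
for a in ctrl.regions_of('wrist','casebox_center')[:2]:
    m=a['mask'];p=np.array(a['position'])*[640,400];f=fit([(C,m)],D['casebox_center'],.052,ray(C,p,.065));print(a['confidence'],p,f,totray(f[0]))
E
```

```text
clock 32.1 pos [ 0.6145 -0.2596  0.2267] ori [ 179.83   -0.   -103.3 ] d cm [-47.88  26.79   0.75] rot [ 0.003  0.    -0.082] norm 54.9
0.71 [325.632 185.48 ] (array([ 0.61612775, -0.25908484, -0.21931784]), np.float64(0.9702400671392919)) [0.0009561  0.00085798]
```

View pics/w15.png

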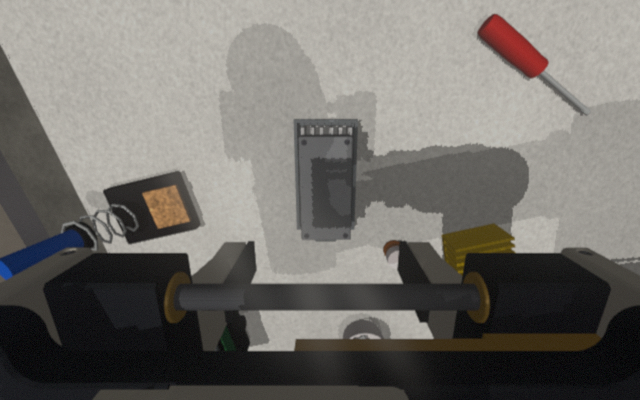

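Request:
jog_arm([
  {"x":-2,"y":1.1,"z":0,"roll":0},
  {"x":-3,"y":1.7,"z":0,"roll":0},
  {"x":-3.6,"y":2,"z":0,"roll":0},
  {"x":-3.6,"y":2,"z":0,"roll":0},
  {"x":-3.6,"y":2,"z":0,"roll":0},
  {"x":-3.6,"y":2,"z":0,"roll":0},
  {"x":-3.6,"y":2,"z":0,"roll":0},
  {"x":-3.6,"y":2,"z":0,"roll":0},
  {"x":-3.6,"y":2,"z":0,"roll":0},
  {"x":-3.6,"y":2,"z":0,"roll":0},
  {"x":-3.6,"y":2,"z":0,"roll":0},
  {"x":-3.6,"y":2,"z":0,"roll":0},
])

```text
clock: 33.35
tool_pos: [0.4868, 0.1931, 0.2281]
orientation: [180.0, -0.0, -103.3]
force: [1.3, -0.3, -1.1]
opening: 0.0849
```

Request:
jog_arm([
  {"x":-3.6,"y":2,"z":0,"roll":0},
  {"x":-3.2,"y":2,"z":0,"roll":-0.08},
  {"x":0,"y":0,"z":0,"roll":0},
  {"x":0,"y":0,"z":0,"roll":0},
  {"x":0,"y":0,"z":0,"roll":0},
])

```text
clock: 33.85
tool_pos: [0.4643, 0.2664, 0.2281]
orientation: [180.0, -0.1, -98.8]
force: [0.5, -0.2, -0.2]
opening: 0.085
```

```bash
python3 - <<'E'
from h import *
im,C=snap('wrist','pics/w16.png')
go(.464,.268,.22,-np.pi/2-.15)
for a in ctrl.regions_of('wrist','meter_center')[:2]:
    m=a['mask'];p=np.array(a['position'])*[640,400];f=fit([(C,m)],D['meter_center'],0,ray(C,p,.017));print(a['confidence'],p,f)
i=cv2.imread('pics/w16.png');b=cv2.resize(i[140:220,280:370],None,fx=7,fy=7,interpolation=cv2.INTER_CUBIC);cv2.imwrite('pics/w16c.png',b)
E
```

```text
clock 33.9 pos [0.4645 0.2662 0.2283] ori [ 1.7998e+02 -3.0000e-02 -9.8780e+01] d cm [-0.17  0.07  0.83] rot [ 0.    -0.001 -0.003] norm 0.8
0.92 [326.016 179.2  ] (array([ 0.46435478,  0.26642226, -0.17301457]), np.float64(0.9437790520137075))
```

View pics/w16.png

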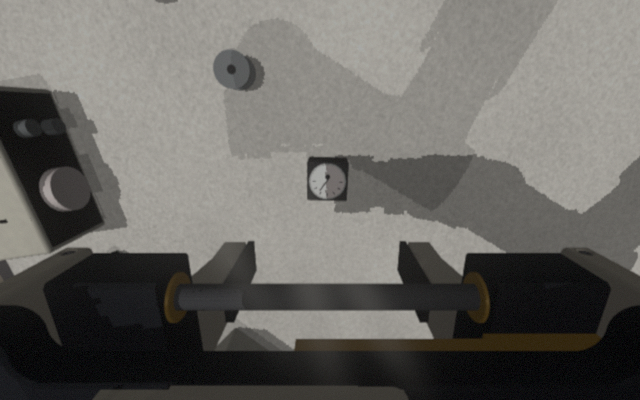

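View pics/w16c.png

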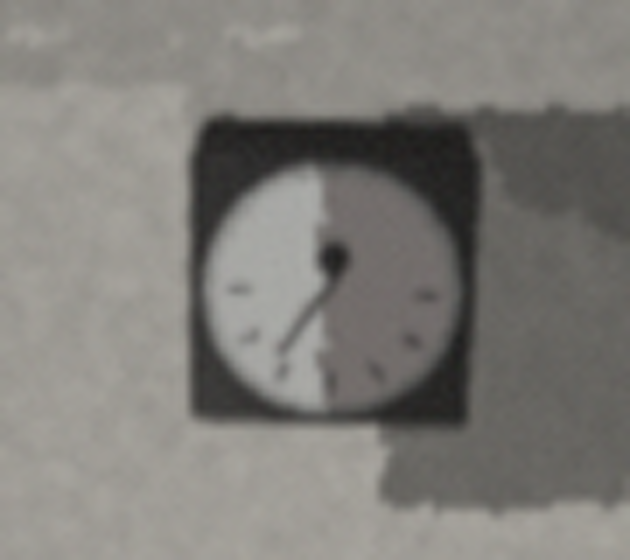

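```bash
python3 - <<'E'
from h import *
im,C=snap('wrist')
u=lambda p,s,o:[(np.array(a)+.5)/s-.5+np.array(o) for a in p]
print(ray(C,u([(332,288)],7,(280,140))[0],.034))
go(.4645,.2664,.007,np.radians(-100))
E
```

```text
[0.46481061 0.26588973 0.034     ]
clock 34.0 pos [0.4646 0.2661 0.2285] ori [ 1.80e+02 -1.00e-02 -9.88e+01] d cm [-3.000e-02  2.000e-02  2.215e+01] rot [ 0.    -0.     0.021] norm 22.2
```

Request:
jog_arm([
  {"x":0,"y":0,"z":2,"roll":0.02},
  {"x":0,"y":0,"z":3,"roll":0},
  {"x":0,"y":0,"z":3.5,"roll":0},
  {"x":0,"y":0,"z":3.5,"roll":0},
  {"x":0,"y":0,"z":3,"roll":0},
  {"x":0,"y":0,"z":2.5,"roll":0},
  {"x":0,"y":0,"z":2,"roll":0},
  {"x":0,"y":0,"z":1.3,"roll":0},
  {"x":0,"y":0,"z":0.8,"roll":0},
  {"x":0,"y":0,"z":0.5,"roll":0},
  {"x":0,"y":0,"z":0,"roll":0},
  {"x":0,"y":0,"z":0,"roll":0},
])

```text
clock: 35.2
tool_pos: [0.4648, 0.2673, 0.0082]
orientation: [-180.0, 0.0, -99.9]
force: [-0.0, -0.8, 0.4]
opening: 0.0849
```

Request:
jog_arm([
  {"x":0,"y":0,"z":0,"roll":0},
  {"x":0,"y":0,"z":0,"roll":0},
  {"x":0,"y":0,"z":0,"roll":0},
  {"x":0,"y":0,"z":0,"roll":0},
  {"x":0,"y":0,"z":0,"roll":0},
  {"x":0,"y":0,"z":0,"roll":0},
  {"x":0,"y":0,"z":0,"roll":0},
  {"x":0,"y":0,"z":0,"roll":0},
  {"x":0,"y":0,"z":0,"roll":0},
], gripper=4.4)

```text
clock: 36.1
tool_pos: [0.4643, 0.2671, 0.0076]
orientation: [180.0, 0.0, -99.9]
force: [-1.7, 0.2, 2.3]
opening: 0.0502
```

Request:
jog_arm([
  {"x":0,"y":0,"z":-1,"roll":0},
  {"x":0,"y":0,"z":-2,"roll":0},
  {"x":0,"y":0,"z":-3,"roll":0},
  {"x":0,"y":0,"z":-4,"roll":0},
  {"x":0,"y":0,"z":-4,"roll":0},
  {"x":0,"y":0,"z":-4,"roll":0},
  {"x":0,"y":0,"z":-2,"roll":0},
  {"x":0,"y":0,"z":-1,"roll":0},
  {"x":0,"y":0,"z":0,"roll":0},
  {"x":0,"y":0,"z":0,"roll":0},
])

```text
clock: 37.1
tool_pos: [0.4637, 0.2666, 0.2163]
orientation: [179.9, -0.1, -99.9]
force: [-0.1, -1.3, -1.5]
opening: 0.0498
```

```bash
python3 - <<'E'
from h import *
im,C=snap('wrist','pics/w17.png')
p=tray(0,0);go(p[0],p[1],.218,TA-np.pi/2)
E
```

```text
clock 37.15 pos [0.4636 0.2664 0.2159] ori [ 1.799e+02 -1.200e-01 -9.987e+01] d cm [ 49.24 -23.93  -0.15] rot [ 0.002 -0.002  0.06 ] norm 54.7
```

View pics/w17.png

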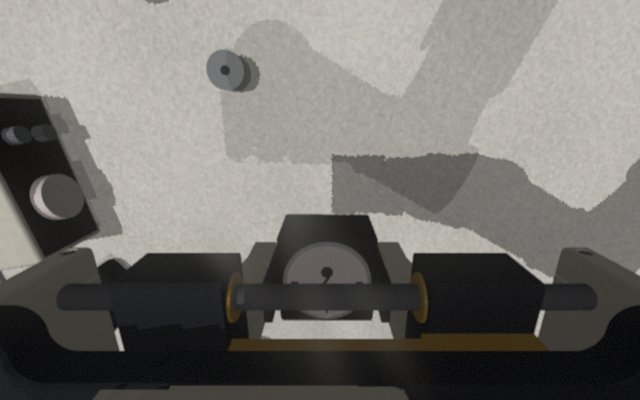

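Meter gripped (dial at 327,272). Carry it to the case.

Request:
jog_arm([
  {"x":2,"y":-1,"z":0,"roll":0},
  {"x":3,"y":-1.5,"z":0,"roll":0},
  {"x":3.7,"y":-1.8,"z":0,"roll":0},
  {"x":3.7,"y":-1.8,"z":0,"roll":0},
  {"x":3.7,"y":-1.8,"z":0,"roll":0},
  {"x":3.7,"y":-1.8,"z":0,"roll":0},
  {"x":3.7,"y":-1.8,"z":0,"roll":0},
  {"x":3.7,"y":-1.8,"z":0,"roll":0},
  {"x":3.7,"y":-1.8,"z":0,"roll":0},
  {"x":3.7,"y":-1.8,"z":0,"roll":0},
  {"x":3.7,"y":-1.8,"z":0,"roll":0},
  {"x":3.7,"y":-1.8,"z":0,"roll":0},
])

```text
clock: 38.35
tool_pos: [0.594, -0.1834, 0.2154]
orientation: [179.8, -0.0, -99.9]
force: [1.2, 0.5, -1.5]
opening: 0.0496
```

Request:
jog_arm([
  {"x":3.7,"y":-1.8,"z":0,"roll":0},
  {"x":3.5,"y":-1.6,"z":0,"roll":0.06},
  {"x":0,"y":0,"z":0,"roll":0},
  {"x":0,"y":0,"z":0,"roll":0},
  {"x":0,"y":0,"z":0,"roll":0},
  {"x":0,"y":0,"z":0,"roll":0},
])

```text
clock: 38.95
tool_pos: [0.6154, -0.2575, 0.2172]
orientation: [180.0, 0.0, -103.2]
force: [-0.0, -0.3, -1.2]
opening: 0.0498
```

```bash
python3 - <<'E'
from h import *
im,C=snap('wrist','pics/w18.png')
p=tray(0,0);go(p[0],p[1],.0856,TA-np.pi/2)
E
```

```text
clock 39.0 pos [ 0.6156 -0.2576  0.2175] ori [ 179.99    0.   -103.21] d cm [ 0.22  0.   13.19] rot [0.    0.    0.001] norm 13.2
```

View pics/w18.png

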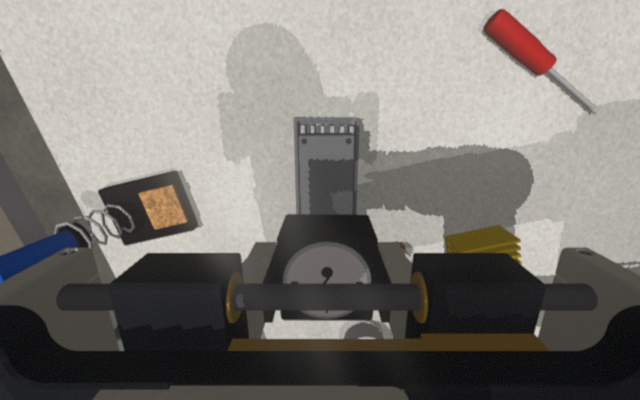

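Request:
jog_arm([
  {"x":0.2,"y":0,"z":1.5,"roll":0},
  {"x":0,"y":0,"z":2.5,"roll":0},
  {"x":0,"y":0,"z":3,"roll":0},
  {"x":0,"y":0,"z":2.5,"roll":0},
  {"x":0,"y":0,"z":1.5,"roll":0},
  {"x":0,"y":0,"z":0.8,"roll":0},
  {"x":0,"y":0,"z":0.5,"roll":0},
  {"x":0,"y":0,"z":0.3,"roll":0},
  {"x":0,"y":0,"z":0.2,"roll":0},
  {"x":0,"y":0,"z":0,"roll":0},
  {"x":0,"y":0,"z":0,"roll":0},
  {"x":0,"y":0,"z":0,"roll":0},
])

```text
clock: 40.2
tool_pos: [0.6154, -0.2606, 0.09]
orientation: [-180.0, 0.0, -103.3]
force: [0.0, -0.4, -1.7]
opening: 0.0499
```

Request:
jog_arm([
  {"x":0,"y":0,"z":0.2,"roll":0},
  {"x":0,"y":0,"z":0.15,"roll":0},
  {"x":0,"y":0,"z":0.1,"roll":0},
  {"x":0,"y":0,"z":0,"roll":0},
  {"x":0,"y":0,"z":0,"roll":0},
  {"x":0,"y":0,"z":0,"roll":0},
])

```text
clock: 40.8
tool_pos: [0.6152, -0.2606, 0.0857]
orientation: [-180.0, -0.0, -103.3]
force: [-2.3, 1.1, 5.6]
opening: 0.05
```

```bash
python3 - <<'E'
from h import *
im,C=snap('wrist','pics/w19.png');snap('side','pics/s19.png')
p=tray(0,0);go(p[0],p[1],.0856,TA-np.pi/2);print(ctrl.get_obs()['force'])
E
```

```text
clock 40.9 pos [ 0.6152 -0.2605  0.0857] ori [-1.7998e+02 -1.0000e-02 -1.0328e+02] d cm [-0.08  0.04  0.01] rot [-0. -0.  0.] norm 0.1
[-2.09235583  0.86687848  5.452533  ]
```

View pics/s19.png

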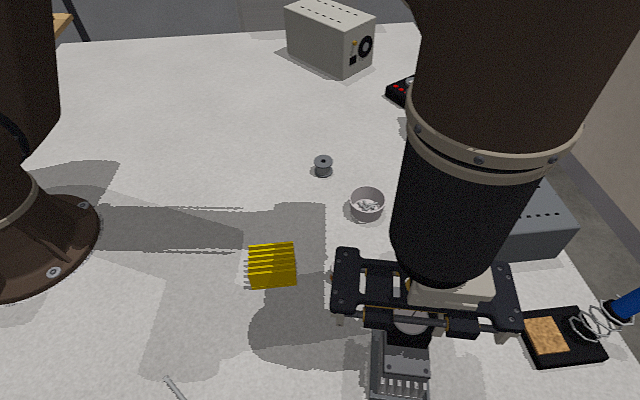

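Light contact (5 N). Release, rise, then back off.

Request:
jog_arm([
  {"x":0,"y":0,"z":-0.05,"roll":0},
  {"x":0,"y":0,"z":0,"roll":0},
  {"x":0,"y":0,"z":0,"roll":0},
  {"x":0,"y":0,"z":0,"roll":0},
  {"x":0,"y":0,"z":0,"roll":0},
  {"x":0,"y":0,"z":0,"roll":0},
  {"x":0,"y":0,"z":0,"roll":0},
  {"x":0,"y":0,"z":0,"roll":0},
], gripper=8.5)

```text
clock: 41.7
tool_pos: [0.6152, -0.2605, 0.0856]
orientation: [-180.0, 0.0, -103.3]
force: [0.3, -0.9, -0.8]
opening: 0.085
```

Request:
jog_arm([
  {"x":0,"y":0,"z":-1,"roll":0},
  {"x":0,"y":0,"z":-2,"roll":0},
  {"x":0,"y":0,"z":-3,"roll":0},
  {"x":0,"y":0,"z":-4,"roll":0},
  {"x":0,"y":0,"z":-3,"roll":0},
  {"x":0,"y":0,"z":-2,"roll":0},
  {"x":0,"y":0,"z":-1,"roll":0},
  {"x":0,"y":0,"z":0,"roll":0},
  {"x":0,"y":0,"z":0,"roll":0},
  {"x":0,"y":0,"z":0,"roll":0},
])

```text
clock: 42.7
tool_pos: [0.6145, -0.2603, 0.2438]
orientation: [179.8, 0.0, -103.3]
force: [-0.2, -0.7, -0.5]
opening: 0.085
```

```bash
python3 - <<'E'
from h import *
im,C=snap('wrist','pics/w20.png');im2,C2=snap('top','pics/t20.png')
print(ctrl.get_obs()['tool_pos'])
for q,z in(('meter_center',.078),('casebox_center',.052)):
  for a in ctrl.regions_of('wrist',q)[:1]:
    m=a['mask'];p=np.array(a['position'])*[640,400];f=fit([(C,m)],D[q],z,ray(C,p,z+D[q][2]/2));print(q,a['confidence'],p,f,totray(f[0]))
for q in('tub','reel','jar'):
  a=ctrl.regions_of('top',q)
  if a: print(q,ray(C2,np.array(a[0]['position'])*[640,400],.015))
E
```

```text
[ 0.61465648 -0.26039714  0.24412198]
meter_center 0.82 [324.096 191.8  ] (array([ 0.61605473, -0.2608629 , -0.23261206]), np.float64(0.9668918276091714)) [ 0.00129386 -0.00088924]
casebox_center 0.72 [361.984 326.12 ] (array([ 0.61485653, -0.00819776,  0.0140071 ]), np.float64(0.28695417893501146)) [-0.05796613  0.24473113]
tub [0.63243308 0.01269834 0.015     ]
reel [0.55096458 0.12214916 0.015     ]
```

View pics/w20.png

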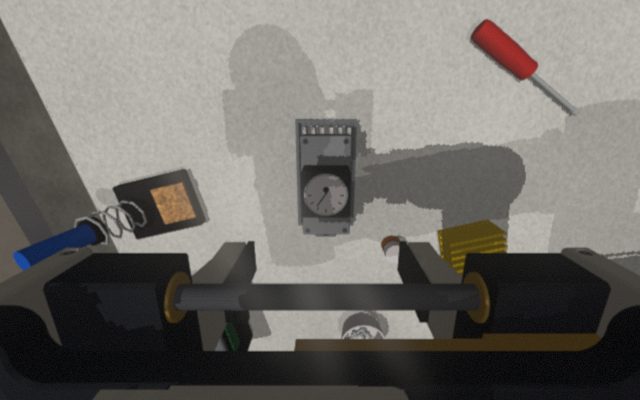

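View pics/t20.png

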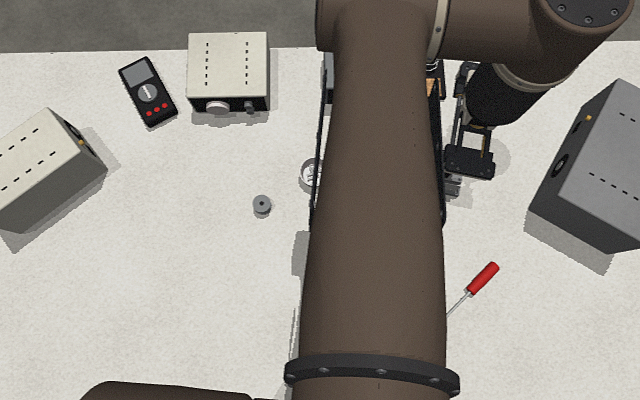

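```bash
python3 - <<'E'
from plant import ctrl
print(ctrl.close_job())
E
```

```text
the job is handed in; nothing more can be done
None
```

I packed the kit in the order you gave and handed it in at about 43 s. The hand-in reports no verdict.

| Part | Position in the tray frame (x, y) | How it was checked |
|---|---|---|
| Transformer (tab end) | about (-1, 39) mm | measured in a wrist picture after release |
| Heat sink (other end) | about (0, -27) mm | from the last approach picture; after release only looked at, lying level in the tray |
| Case | within 1 mm of the tray centre, about 0.01 rad off square | wrist picture after release |
| Meter, dial up | about (1, -1) mm, so within about 2 mm of the case's middle | wrist picture after release |

At hand-in the gripper was open and about 16 cm above where it let go of the meter.

**Checks that failed or fell short:**
- In the last wrist picture the network mistook the tub for the case. The case's figures are therefore from before the meter was set down. By eye it had not moved.
- The arm hid the jar from the top camera at the end. The wrist picture shows it upright where it stood, but I did not measure it.
- The tub and reel read 5 mm and 9 mm from their first positions. The tub was partly hidden; I take both as detection scatter, since nothing touched them, but did not check further.

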